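Take the width of a casting frame with a tape measure and lock it

ROBOT

A 6-joint arm with a two-finger parallel gripper is mounted at the origin on the work surface. World frame = base frame: x ahead of the robot, y to its left, z up, the work surface at z = 0. Lengths are in m, angles in rad, forces in N, time in s.
With the tool pointing down it reaches from about 0.375 to 0.975 m from the base axis. Payload 3.8 kg.
Tool frame: the origin (TCP) lies between the finger pads; the fingertips stand 17 mm ahead of it and the grasp point (between the pads) lies 2 mm behind it; y points along the fingers, z is the direction in which the jaws open and shut, and the axes are right-handed (so a half turn about y gives the same grasp; the last joint's range is limited). The gripper opens to 85 mm and grips with 20 to 120 N. Pads are 22 mm wide; open, the fingers measure 114 mm over their backs; the gripper's body (76 mm by 85 mm) begins 54 mm behind the grasp point. The pads swing forward as they close: fully open they stand 13 mm farther back than shut.
Start: joints at [1.31, 0.264, 1.604, -0, 1.274, -0.037], TCP at [0.15, 0.658, 0.214] pointing down, gripper open.
Joint ranges: [-2.63, 2.63], [-0.94, 2.18], [0.31, 2.57], [-1.31, 4.45], [0, 2.66], [-2.55, 2.55]. Speed limits (rad/s): [2.57, 2.57, 3.14, 3.14, 3.14, 3.14].

INTERFACE

Orientations are given as a rotation vector (axis times angle).
In Python, from workcell import bot, eyes, nets gives the robot as it stands. The module is installed in compiled form; this text tells all that it offers.
- The arm moves only by the tool jog_arm, never from a script. Its arguments are lists of equal length, an entry for each row: "turn": the turn, a rotation vector about the tool's x, y, z in rad, a list of three; "slide": the shift along the tool's x, y, z in mm, a list of three; "grip": the opening in per cent of the stroke, from 0 (shut) to 100 (fully open). A call has 1 to 5 rows; each row shifts and turns the commanded pose from where the row before left it, along the tool's axes as they then stand; what a row does not reach is not made up. A row lasts 1/10 s, in which the tool goes at most 50 mm and 8.59 degrees, less where a joint would pass 70% of its speed; a pose out of reach is approached as far as the arm can. A call with a gripper value outside its range is refused whole. The fingers move at their own pace and stop on an object; "newtons" is the grip in N (left out, the last holds). Time passes only in rows, so rows that do not move let the fingers close. It gives the time, the measured TCP pose, the force and the opening at its end, in the units of the state.
- bot.read_state(): the state, without advancing time (a new reading comes with each control period).
- eyes.read_camera(name): name is "side" or "top"; returns a dict with "img" (400x640x3 uint8, red, green, blue), "depth" (400x640 float32, m along the optical axis (not along the pixel's ray), 0 where there is no reading), "intrinsics" (3x3 intrinsics, pixels), "distortion" ([k1, k2, p1, p2, k3] as OpenCV has them; the pictures are not rectified), "position" and "rotation" of the camera in the world. Camera axes: x right, y down, z forward; pixel columns grow to the right and rows downward; lengths in m; the calibration is good to about 2 mm. A picture is of the moment at which its call begins.
- bot.finish_job(): hands the job in, once; it reports no verdict.
Trained networks look in a picture, given as the dict that the camera call returned (one of the last four; its "shot" number tells which), for a name from the list of things; names that differ only in an ending like _2 or _b are one class to them, and where a whole thing is asked for, a point or a joint stands for the part that bears it (a point fixed in the world has none). Each returns a list of dicts, best first, with "conf" (0 to 1); they miss things now and then, are a little off and sometimes report something else, mostly with a low value. They report only what shows in the picture. A call takes as long as a camera call. They do not tell look-alikes from the thing itself.
- nets.search_frame(thing, picture): "xyz" ([x, y, z] in m, in the coordinates of the camera as it stood for that picture, good to about 4 mm: the middle of the surface that is visible of it).
The state is a dict: "time": time; "q": joint angles; "joint_vel": joint speeds; "joint_torque": joint torques, N m; "tool_pos": TCP position; "tcp_rot": TCP orientation; "wrist_force": force on the tool from outside, world axes, zero at the start; "torque": the same for the moment, N m; "width": opening from 0.0 (shut) to 1.0 (fully open).
Only numpy, scipy, OpenCV 4.12 (cv2) and the standard library are available. Lean on these libraries where they do the work, as an engineer would, in place of code of your own. Each camera call takes 0.05 s, during which the arm holds its last target.

TASK

Measure the casting frame from outside to outside with the tape measure: hook the tape's end over the outer edge of the plaster bar, back the case away against its spring, set it down upright and square on the bench outside the low steel strip, and ease it up against the strip before letting go, so that it does not snap back. Then press the lock button on the case right down and leave the tape there, hooked and locked. Be gentle with tape, frame and button, and leave the other things on the bench where they are.

Things in the scene. Friction and masses are not known exactly. Their poses are not given: they have to be found in the camera images.
- tape: Spring tape measure, loose, upright on the bench: grey and black case 80 long (x) x 34 thick (y) x 66 mm tall, 0.25 to 0.5 kg, gripped across its thickness from above. Origin: centre of the case's underside; x = the way the blade comes out, z up. The stiff straight blade, 22 mm wide, leaves the case front (x = +40 mm) level, its underside 24 mm above the case's underside.
- lip (a point): Foot of the inner (case-side) face of the steel lip that hangs from the blade's free end, mid-width. Lip 24 wide, 2 thick, hanging 17.6 mm below the blade, foot 6.4 mm above the level of the case's underside. At the start (blade fully in) its inner face is 45 mm ahead of the case front, 85 mm ahead of the case origin.
- blade (a joint): How far the blade is drawn out, m: 0 = fully in (start), hard stop at 0.074. A spring pulls it in: 3 N at 0, 20 N/m more as it comes out (4.2 N at 0.06).
- frame: Small casting frame fixed to the bench: two wooden side rails, 135 mm long, 12 mm high, at y = +-61 to +-75 mm, and between them a low steel strip (near) and a plaster bar (far). Origin: on the bench, midway between the near ends of the rails; x points from strip to bar, z up. Open to the bench in between; while the lip goes over the bar the case hovers across the strip.
- bar_zone (a point): Not a mark on anything: the middle of the range in which the far bar may be set, at the height of its top. The bar (plaster, 10 mm thick, 118 mm long, 22 mm high, parallel to the strip, does not give) is set differently each time: its outer face, which the lip hooks over, is anywhere from x = 86 to 106 mm of the frame.
- strip_zone (a point): Not a mark: the middle of the range in which the near strip's outer face may be set, at the height of its top. Strip: steel, 10 mm thick, 121 mm long, 6 mm high, parallel to the bar, does not give; its outer face, against which the case's front ends, is anywhere from x = 0 to 16 mm of the frame, differently each time and not measured.
- lock (a joint): How far the lock button is pressed, m: 0 = up, about 0.0055 = right down, blade braked. It starts up, moves stiffly (about 5 N), and stays where it is left
- lock_top (a point): Middle of the top of the lock button, a black block 22 x 18 mm standing 10 mm proud of the middle of the case's top (its top 76 mm above the case's underside); it is pressed straight down. More than 25 N on it is forcing
- cup_a: Bystander: solid-looking white cup blank 72 mm across, 60 mm tall; origin under its centre
- cup_b: Bystander: red clay cup 80 mm across, 70 mm tall; origin under its centre
- bowl: Bystander: white bowl 130 mm across, 50 mm tall; origin under its centre
- brush: Bystander: flat brush lying down; origin under its middle
- jar: Bystander: jar 68 mm across, 100 mm tall; origin under its centre
- scraper: Bystander: flat scraper lying down; origin under its middle
- rib: Bystander: wooden rib 90 x 40 x 8 mm lying flat; origin under its centre
Mind the look-alikes: they are no part of the job. Of the things that look like the tape, take the one that is farthest from the robot's base at the start.

How it is judged:
On the way, in this order (a step that is already met when the one before it is completed fails the run):
1. the lip is hooked over the far bar and the blade is drawn out at least 15 mm by pulling on it, lock still up (contact force between tape and frame above 1.5 N and value of joint blade above 0.015 m and value of joint lock below 0.002 m), for 0.2 s.
2. the case stands on the bench with its front against the near strip, blade still hooked and drawn out, lock still up and case let go (x of tape in the frame of frame between -0.044 and -0.021 m and height (world z) of tape below 0.004 m and value of joint blade above 0.022 m and contact force between tape and frame above 1 N and value of joint lock below 0.002 m and contact force between the fingers and tape below 0.1 N), for 0.2 s.
At the end, for the whole second after the job is handed in: Lock button over 4.5 mm down; case let go, still, upright (4 deg) on the bench before the strip (frame x -44 to -21 mm), within 20 mm of the frame's middle line, square to it (5 deg); blade drawn out over 22 mm, lip 6 mm or more below the bar's top, the spring still pulling on the frame (value of joint lock above 0.0045 m and value of joint blade above 0.022 m and contact force between tape and frame above 1 N and x of tape in the frame of frame between -0.044 and -0.021 m and y of tape in the frame of frame between -0.02 and 0.02 m and z of lip in the frame of frame below 0.016 m and angle between the x axis of tape and the x axis of frame, either way round below 0.09 rad and angle between tape's own z axis and vertical below 0.07 rad and height (world z) of tape below 0.004 m and linear speed of tape below 0.01 m/s); the robot touches nothing.
It fails at once if the tape is banged or strained against the frame (over 18 N) (contact force between tape and frame above 18 N).
It fails at once if the case, let go with the blade drawn out, snaps along under the spring (over 0.1 m/s) (contact force between the fingers and tape below 0.1 N and value of joint blade above 0.015 m and value of joint lock below 0.002 m and linear speed of tape above 0.1 m/s).
It fails at once if the lock button is forced (over 25 N) (contact force between anything else and lock above 25 N).
It fails at once if another thing on the bench is moved more than 20 mm (distance of any of cup_a, cup_b, bowl, brush, jar, scraper, rib from where it was at the start of the episode above 0.02 m).
It also fails if it takes over 72 s, if anything falls off the work surface, if the arm or the gripper's body presses on something with over 40 N, if the wrist force passes 120 N, or if a joint passes its speed limit or range.

## Working session

There is one attempt and no reset: what is moved stays moved. The work goes in short steps, Python scripts to look and compute and a tool call to move; the robot and the scene stay as the last step left them, time stands still between calls to the robot, and variables do not carry over. Pictures are saved under pics/ and viewed, and the job is handed in when it is done.

Besides the shell and the picture viewer there is one more tool, called after ">>>" by a JSON object that holds its "method" and its "body", one argument or row to a line. jog_arm: Moves the arm, as the interface text tells. Its arguments: {"type":"object","properties":{"turn":{"type":"array"},"slide":{"type":"array"},"grip":{"type":"array"},"newtons":{"type":"number"}},"required":["turn","slide","grip"]}

```bash
mkdir -p pics; cat > h.py <<'E'
from workcell import bot, eyes, nets
import numpy as np, cv2
from scipy.spatial.transform import Rotation as R
np.set_printoptions(precision=4,suppress=True)
def rot(c):
    r=np.array(c["rotation"],float)
    return r if r.shape==(3,3) else R.from_rotvec(r).as_matrix()
def w(c,p): return rot(c)@np.array(p)+np.array(c["position"])
def proj(c,P):
    r=rot(c); Pc=(np.atleast_2d(P)-np.array(c["position"]))@r
    return cv2.projectPoints(Pc,np.zeros(3),np.zeros(3),np.array(c["intrinsics"]),np.array(c["distortion"]))[0][:,0]
def cloud(c):
    v,u=np.mgrid[0:400,0:640]
    p=cv2.undistortPoints(np.stack([u,v],-1).reshape(-1,1,2).astype(np.float64),np.array(c["intrinsics"]),np.array(c["distortion"])).reshape(400,640,2)
    d=c["depth"]
    return np.dstack([p[...,0]*d,p[...,1]*d,d])@rot(c).T+np.array(c["position"])
def save(c,n,box=None,k=1):
    im=c["img"][...,::-1]
    if box: im=im[box[1]:box[3],box[0]:box[2]]
    cv2.imwrite("pics/"+n,cv2.resize(im,None,fx=k,fy=k,interpolation=cv2.INTER_CUBIC))
def st():
    s=bot.read_state()
    print("t",s["time"],"pos",np.array(s["tool_pos"]),"F",np.array(s["wrist_force"]),"w",s["width"]); print(R.from_rotvec(s["tcp_rot"]).as_matrix()); return s
E
python3 - <<'E'
from h import *
st()
import pickle
for n in ["top","side"]:
    c=eyes.read_camera(n); save(c,n+"0.png"); pickle.dump(c,open(n+"0.pkl","wb"))
    print(n,c["position"],rot(c).tolist())
    for t in ["tape","lip","frame","bar_zone","strip_zone","lock_top"]:
        try:
            for d in nets.search_frame(t,c): print(t,round(d["conf"],2),w(c,d["xyz"]),proj(c,w(c,d["xyz"]))[0])
        except Exception as e: print(t,e)
E
```

```text
t 0.0 pos [0.1496 0.6574 0.2123] F [0.0372 0.1974 0.1762] w 0.9974874911157139
[[ 0.9751 -0.0006  0.222 ]
 [-0.222  -0.0022  0.9751]
 [-0.0001 -1.     -0.0023]]
top [ 0.4389 -0.0183  1.277 ] [[0.016742745608187174, -0.9951524100773941, 0.09690903562957089], [-0.9997762990423662, -0.015409714075609364, 0.01448767011139869], [-0.012924099297369901, -0.09712992036062769, -0.995187794452931]]
tape 0.76 [0.4946 0.3585 0.0634] [194.7884 223.768 ]
tape 0.73 [0.3629 0.0303 0.0656] [304.6939 271.0239]
tape 0.73 [0.3503 0.2782 0.0133] [223.8922 272.475 ]
lip 0.45 [0.4463 0.3701 0.0206] [194.6208 240.2495]
frame 0.97 [ 0.6389 -0.0594 -0.0042] [336.0065 180.9612]
bar_zone 0.78 [ 0.638  -0.0628  0.0046] [337.2029 180.8317]
strip_zone 0.94 [ 0.6363 -0.0573  0.0035] [335.417  181.4288]
lock_top 0.46 [0.3574 0.047  0.0805] [298.6092 273.1861]
lock_top 0.45 [0.5018 0.3594 0.0763] [193.2732 221.0908]
lock_top 0.2 [0.3471 0.2775 0.0081] [224.4755 273.4276]
side [0.3659 0.6309 0.8705] [[-0.9540233579642059, -0.2314247811353257, 0.19047835345562866], [-0.2997240754870555, 0.7318875036556558, -0.6119690846489897], [0.0022160848653983434, -0.6409237494968955, -0.7676013524601883]]
tape 0.96 [0.3619 0.0617 0.0607] [384.8087 237.8505]
tape 0.93 [0.4914 0.3732 0.0626] [289.7058 346.2144]
lip 0.76 [0.4394 0.3682 0.0229] [315.4133 358.3364]
lip 0.48 [ 0.3903 -0.0226  0.0254] [378.3226 216.7256]
frame 0.64 [ 0.6389 -0.0523  0.0033] [291.3761 191.6835]
frame 0.35 [ 0.7113 -0.2773  0.0661] [292.6477 118.8504]
bar_zone 0.88 [ 0.6322 -0.0542  0.0023] [293.8705 191.9729]
strip_zone 0.64 [0.7977 0.0057 0.016 ] [229.6317 190.7434]
lock_top 0.67 [0.4993 0.3678 0.0734] [286.5943 340.5078]
lock_top 0.45 [ 0.6328 -0.0546  0.002 ] [293.7363 191.8662]
```

View pics/top0.png

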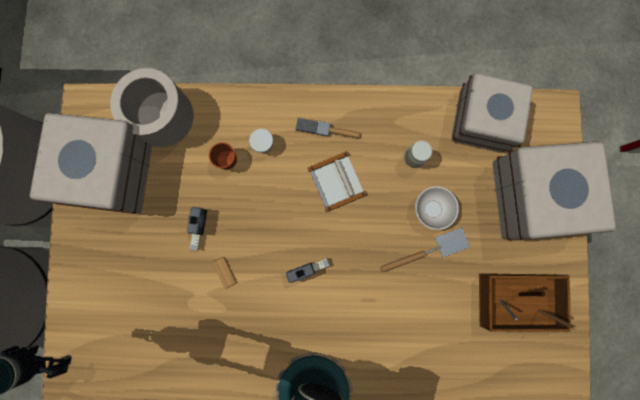

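View pics/side0.png

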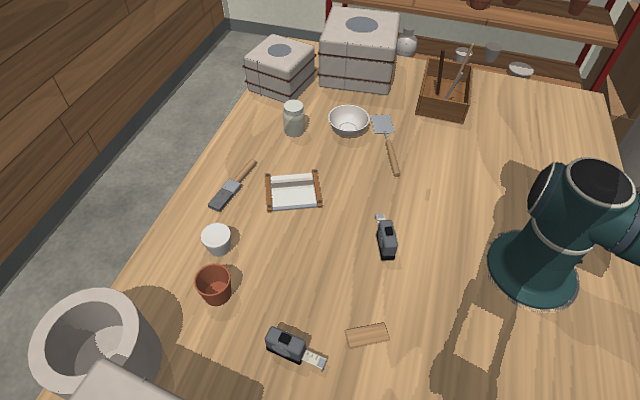

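```bash
python3 - <<'E'
from h import *
import pickle
c=pickle.load(open("top0.pkl","rb")); s=pickle.load(open("side0.pkl","rb"))
a=cv2.resize(c["img"][145:215,300:375],(600,560),interpolation=cv2.INTER_CUBIC)
cv2.imwrite("pics/a.png",a[...,::-1])
cv2.imwrite("pics/b.png",cv2.resize(s["img"][160:220,255:330],(750,600),interpolation=cv2.INTER_CUBIC)[...,::-1])
cv2.imwrite("pics/c.png",cv2.resize(c["img"][200:255,170:225],(600,600),interpolation=cv2.INTER_CUBIC)[...,::-1])
cv2.imwrite("pics/d.png",cv2.resize(s["img"][315:380,255:335],(738,600),interpolation=cv2.INTER_CUBIC)[...,::-1])
E
```

```text
(no output)
```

View pics/a.png

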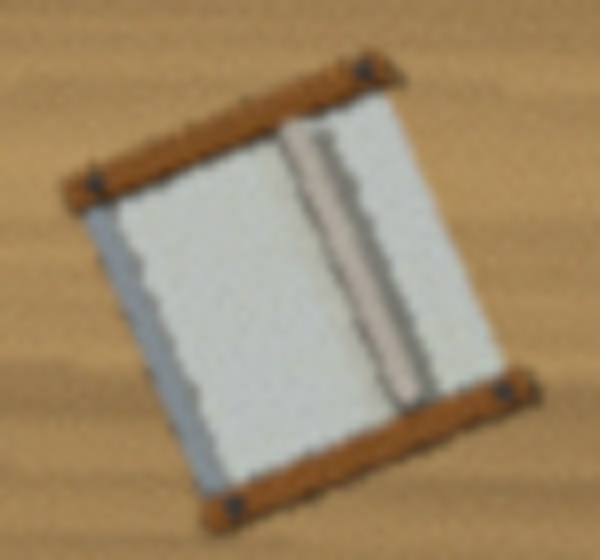

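View pics/b.png

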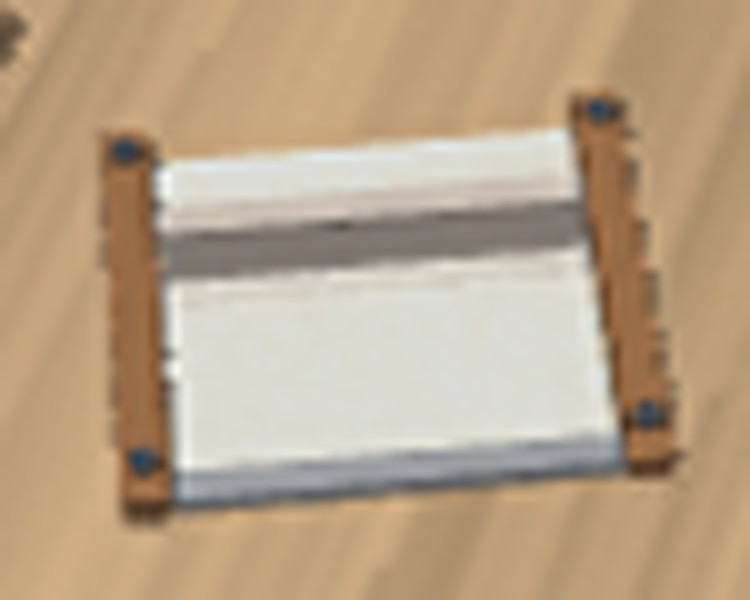

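View pics/c.png

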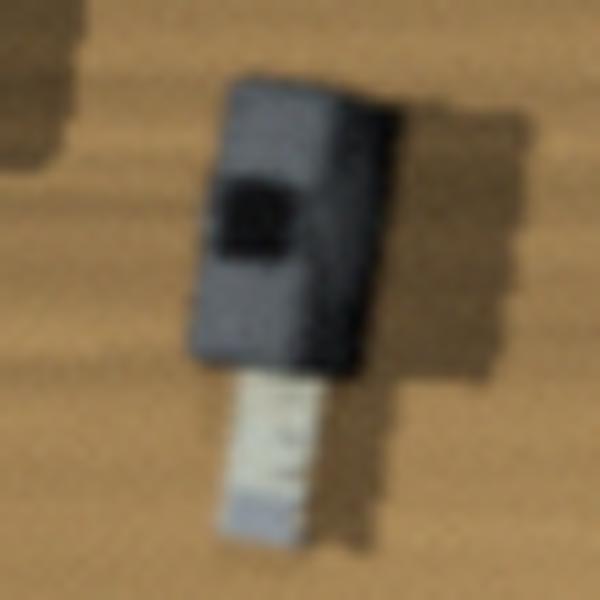

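View pics/d.png

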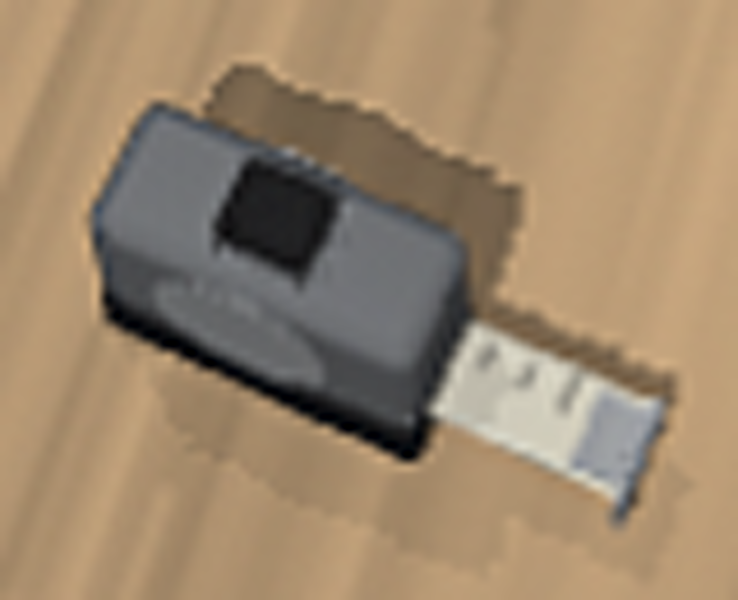

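```bash
cat > fit.py <<'E'
from h import *
import pickle
from scipy.optimize import least_squares
c=pickle.load(open("top0.pkl","rb")); s=pickle.load(open("side0.pkl","rb"))
T=lambda L:np.array(L)/8+[300,145]-.5+.06
S=lambda L:np.array(L)/10+[255,160]-.5+.05
def pose(p,X):
    X=np.array(X,float); a=p[2]; return np.c_[p[0]+np.cos(a)*X[:,0]-np.sin(a)*X[:,1],p[1]+np.sin(a)*X[:,0]+np.cos(a)*X[:,1],X[:,2]]
z=.012
M=np.array([[0,.075,z],[0,.061,z],[.135,.075,z],[.135,.061,z],[0,-.061,z],[0,-.075,z],[.135,-.061,z],[.135,-.075,z]])
PT=T([(62,183),(75,213),(380,50),(397,80),(203,508),(213,533),(525,370),(540,395)])
PS=S([(125,503),(170,500),(103,133),(152,133),(628,462),(672,458),(573,97),(618,95)])
def f(p,use): 
    r=[]
    if 0 in use: r.append(proj(c,pose(p,M))-PT)
    if 1 in use: r.append(proj(s,pose(p,M))-PS)
    return np.concatenate(r).ravel()
for use in [(0,),(1,),(0,1)]:
    p=least_squares(f,[.61,0.0,-1.2],args=(use,)).x; print(use,p,np.degrees(p[2]),"rms",np.sqrt((f(p,use)**2).mean()))
    if use==(0,): pt=p
    if use==(1,): ps=p
def back(cam,px,z):
    q=cv2.undistortPoints(np.array(px,float).reshape(-1,1,2),np.array(cam["intrinsics"]),np.array(cam["distortion"]))[:,0]
    d=np.c_[q,np.ones(len(q))]@rot(cam).T; o=np.array(cam["position"]); return o+d*((z-o[2])/d[:,2])[:,None]
def inf(p,W):
    d=W[:,:2]-p[:2]; a=p[2]; return np.c_[np.cos(a)*d[:,0]+np.sin(a)*d[:,1],-np.sin(a)*d[:,0]+np.cos(a)*d[:,1]]
print("strip outer(top)",inf(pt,back(c,T([(88,215),(205,495)]),.006)))
print("bar outer(top)",inf(pt,back(c,T([(305,120),(425,400)]),.022)))
print("bar inner(top)",inf(pt,back(c,T([(282,135),(400,405)]),.022)))
print("strip outer foot(side)",inf(ps,back(s,S([(175,508),(625,472)]),.0)))
print("bar inner top(side)",inf(ps,back(s,S([(165,235),(580,203)]),.022)))
W=cloud(c)
for name,cam,pp in (("top",c,pt),("side",s,ps)):
    W=cloud(cam); F=inf(pp,W.reshape(-1,3)); zz=W[...,2].ravel()
    m=(abs(F[:,1])<.05)&(F[:,0]>-.02)&(F[:,0]<.14)
    b=np.round(F[m,0]/.003).astype(int); print(name,[(int(k*3),round(1000*float(np.median(zz[m][b==k])),1)) for k in np.unique(b)])
E
python3 fit.py
```

```text
(0,) [ 0.6092 -0.0003 -1.1497] -65.87384103231163 rms 0.31903540955021054
(1,) [ 0.6096  0.0048 -1.1586] -66.38517101841013 rms 0.31477381058821763
(0, 1) [ 0.6096  0.002  -1.1542] -66.13030688833145 rms 0.6140398127435416
strip outer(top) [[ 0.0044  0.0604]
 [ 0.003  -0.0579]]
bar outer(top) [[ 0.095   0.0587]
 [ 0.0938 -0.0589]]
bar inner(top) [[ 0.0845  0.0568]
 [ 0.0842 -0.0569]]
strip outer foot(side) [[ 0.0068  0.0604]
 [ 0.0062 -0.0612]]
bar inner top(side) [[ 0.0853  0.058 ]
 [ 0.085  -0.0574]]
top [(-21, 2.0), (-18, -0.2), (-15, -0.2), (-12, -0.1), (-9, 1.0), (-6, 0.2), (-3, -0.5), (0, 0.2), (3, 4.5), (6, 6.7), (9, 5.6), (12, 4.7), (15, 1.0), (18, 1.1), (21, 1.4), (24, 0.0), (27, 0.1), (30, 0.2), (33, 1.5), (36, 0.2), (39, 0.7), (42, 0.3), (45, 1.9), (48, 1.4), (51, 0.2), (54, 0.7), (57, 1.5), (60, 1.0), (63, 1.1), (66, 0.6), (69, 1.4), (72, 0.8), (75, 1.0), (78, 1.3), (81, 1.6), (84, 13.6), (87, 23.4), (90, 22.4), (93, 21.8), (96, 2.9), (99, 0.9), (102, 1.1), (105, 0.9), (108, 1.4), (111, 0.9), (114, 1.9), (117, 1.1), (120, 0.7), (123, 0.9), (126, 1.3), (129, 0.1), (132, 0.0), (135, 0.2), (138, 1.0), (141, 0.8)]
side [(-21, -0.2), (-18, -0.6), (-15, -1.0), (-12, -0.6), (-9, -0.3), (-6, -0.7), (-3, -1.2), (0, -0.1), (3, 1.0), (6, 2.5), (9, 4.8), (12, 5.9), (15, 5.0), (18, 1.6), (21, 0.9), (24, 0.3), (27, 0.2), (30, -0.1), (33, 0.2), (36, 0.3), (39, -0.1), (42, -0.5), (45, 0.4), (48, 0.2), (51, 0.1), (54, 0.2), (57, 0.3), (60, 0.1), (63, 0.2), (66, -0.0), (69, 0.2), (72, 0.4), (75, 0.3), (78, -0.2), (81, -0.4), (84, 9.7), (87, 10.2), (90, 20.2), (93, 21.1), (96, 20.4), (99, 19.3), (114, 2.4), (117, 1.1), (120, -0.2), (123, -0.3), (126, 0.5), (129, 0.6), (132, -0.0), (135, -0.7), (138, -1.1), (141, -0.8)]
```

```bash
cat > fit2.py <<'E'
from fit import *
print("-----")
T=lambda L:np.array(L)/10.909+[170,200]-.45
S=lambda L:np.array(L)/9.225+[255,315]-.45
h=.066;e=.026
MT=[[.087,-.012,e],[.087,.012,e],[-.04,-.017,h],[.04,-.017,h],[.04,.017,h],[-.04,.017,h],[-.011,-.009,.076],[-.011,.009,.076],[.011,.009,.076],[.011,-.009,.076]]
PT=T([(220,535),(302,547),(232,78),(190,358),(302,372),(335,92),(225,178),(298,182),(292,258),(215,255)])
MS=[[-.04,.017,h],[.04,.017,h],[.04,-.017,h],[-.04,-.017,h],[.087,.012,e],[.087,-.012,e]]
PS=S([(152,102),(470,242),(418,375),(95,215),(665,400),(622,497)])
def f(p,use):
    r=[]
    if 0 in use: r.append(proj(c,pose(p,MT))-PT)
    if 1 in use: r.append(proj(s,pose(p,MS))-PS)
    return np.concatenate(r).ravel()
for use in [(0,),(1,),(0,1)]:
    p=least_squares(f,[.49,.36,2.96],args=(use,)).x; print(use,p,np.degrees(p[2]),"rms",np.sqrt((f(p,use)**2).mean()), np.round(f(p,use).reshape(-1,2),1).tolist())
E
python3 fit2.py | sed -n '/-----/,$p'
```

```text
-----
(0,) [0.5058 0.3608 3.035 ] 173.89552143504275 rms 0.5392752934785623 [[0.2, 0.1], [0.4, -0.0], [-0.5, -0.8], [-0.6, 0.3], [0.3, 0.5], [1.3, -0.7], [0.3, -0.2], [-0.4, 0.2], [-1.0, 0.6], [0.1, 0.2]]
(1,) [0.5045 0.3642 3.0322] 173.73161260022582 rms 0.9520634949686546 [[-0.1, -1.6], [1.3, -1.1], [-0.3, 0.2], [-1.8, 1.2], [0.4, 0.2], [0.5, 0.8]]
(0, 1) [0.5051 0.3626 3.0288] 173.53935151599944 rms 0.8907776862588782 [[-0.6, 0.2], [-0.4, 0.2], [-1.0, -0.6], [-1.4, 0.5], [-0.4, 0.7], [0.7, -0.5], [-0.3, -0.0], [-1.0, 0.4], [-1.7, 0.9], [-0.6, 0.4], [-0.1, -2.4], [1.2, -1.8], [-0.3, -0.6], [-1.7, 0.3], [0.3, -0.5], [0.4, 0.1]]
```

>>> {"method": "jog_arm", "body": {
  "turn": [
    [0,0,0],
    [0,0,0],
    [0,0,0],
    [0,0,0],
    [0,0,0]
  ],
  "slide": [
    [41,0,-21],
    [41,0,-21],
    [41,0,-21],
    [41,0,-21],
    [41,0,-21]
  ],
  "grip": [100,100,100,100,100]
}}

```text
time: 1.2
tool_pos: [0.3275, 0.5091, 0.2139]
tcp_rot: [-1.563, 0.175, -0.176]
wrist_force: [-0.4, -0.5, 0.5]
width: 1.001
```

>>> {"method": "jog_arm", "body": {
  "turn": [
    [0,0,0],
    [0,0,0],
    [0,0,0],
    [0,0,0],
    [0,0,0]
  ],
  "slide": [
    [41,0,-21],
    [41,0,-21],
    [41,0,-21],
    [41,0,-21],
    [41,0,-21]
  ],
  "grip": [100,100,100,100,100]
}}

```text
time: 1.7
tool_pos: [0.5043, 0.3611, 0.214]
tcp_rot: [-1.563, 0.175, -0.176]
wrist_force: [0.7, 1.3, 0.1]
width: 0.998
```

>>> {"method": "jog_arm", "body": {
  "turn": [
    [0,0.145,0],
    [0,0.145,0],
    [0,0.145,0],
    [0,0.145,0],
    [0,0.145,0]
  ],
  "slide": [
    [0,0,0],
    [0,0,0],
    [0,0,0],
    [0,0,0],
    [0,0,0]
  ],
  "grip": [100,100,100,100,100]
}}

```text
time: 2.2
tool_pos: [0.5031, 0.3623, 0.2138]
tcp_rot: [-1.439, 0.745, -0.745]
wrist_force: [-0.2, 0.4, 0.2]
width: 1.001
```

>>> {"method": "jog_arm", "body": {
  "turn": [
    [0,0.145,0],
    [0,0.145,0],
    [0,0.145,0],
    [0,0.145,0],
    [0,0.145,0]
  ],
  "slide": [
    [0,0,0],
    [0,0,0],
    [0,0,0],
    [0,0,0],
    [0,0,0]
  ],
  "grip": [100,100,100,100,100]
}}

```text
time: 2.7
tool_pos: [0.503, 0.3624, 0.2138]
tcp_rot: [-1.155, 1.289, -1.289]
wrist_force: [-0.2, -0.8, -0.2]
width: 1.002
```

>>> {"method": "jog_arm", "body": {
  "turn": [
    [0,0.145,0],
    [0,0.145,0],
    [0,0.145,0],
    [0,0.145,0],
    [0,0.145,0]
  ],
  "slide": [
    [0,0,0],
    [0,0,0],
    [0,0,0],
    [0,0,0],
    [0,0,0]
  ],
  "grip": [100,100,100,100,100]
}}

```text
time: 3.2
tool_pos: [0.503, 0.3624, 0.2138]
tcp_rot: [-0.692, 1.792, -1.792]
wrist_force: [-0.0, 0.1, 0.5]
width: 1.002
```

>>> {"method": "jog_arm", "body": {
  "turn": [
    [0,0.145,0],
    [0,0.145,0],
    [0,0.145,0],
    [0,0.145,0],
    [0,0.145,0]
  ],
  "slide": [
    [0,0,0],
    [0,0,0],
    [0,0,0],
    [0,0,0],
    [0,0,0]
  ],
  "grip": [100,100,100,100,100]
}}

```text
time: 3.7
tool_pos: [0.503, 0.3624, 0.2138]
tcp_rot: [-0.013, 2.215, -2.215]
wrist_force: [0.4, 0.1, 0.0]
width: 1.002
```

>>> {"method": "jog_arm", "body": {
  "turn": [
    [0,0.145,0],
    [0,0,0]
  ],
  "slide": [
    [0,0,0],
    [0,0,0]
  ],
  "grip": [100,100]
}}

```text
time: 3.9
tool_pos: [0.503, 0.3624, 0.2138]
tcp_rot: [-0.138, -2.156, 2.155]
wrist_force: [-0.7, -0.8, -0.7]
width: 1.002
```

```bash
python3 - <<'E'
from h import *
s=st(); print(np.array(s["q"]))
c=eyes.read_camera("side"); save(c,"e.png",(220,260,380,400),5)
for n in ("tape","lock_top","lip"):
  for d in nets.search_frame(n,c)[:2]: print(n,round(d["conf"],2),w(c,d["xyz"]))
E
```

```text
t 3.9 pos [0.503  0.3624 0.2138] F [-0.7408 -0.8025 -0.7216] w 1.0022006256888523
[[-0.9919  0.0002 -0.1273]
 [ 0.1273  0.0001 -0.9919]
 [-0.0001 -1.     -0.0001]]
[0.5842 0.1607 1.7276 0.     1.2531 2.2826]
tape 0.86 [0.3596 0.0614 0.0634]
tape 0.58 [0.4931 0.3739 0.0607]
lock_top 0.63 [0.5042 0.3683 0.071 ]
lock_top 0.56 [ 0.5583 -0.0363  0.0104]
lip 0.65 [ 0.3886 -0.0233  0.0267]
lip 0.57 [0.4442 0.3688 0.0215]
```

View pics/e.png

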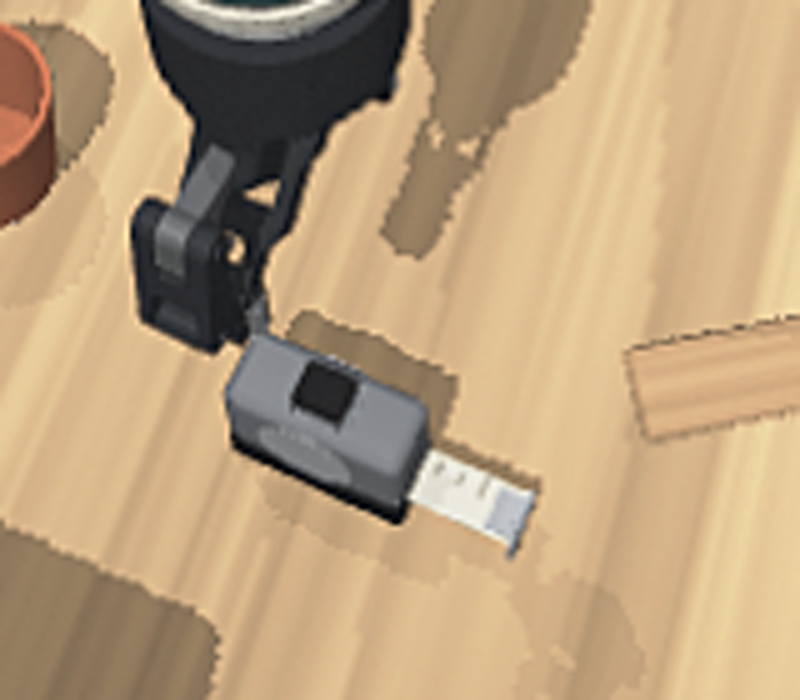

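>>> {"method": "jog_arm", "body": {
  "turn": [
    [0,0,0],
    [0,0,0],
    [0,0,0],
    [0,0,0],
    [0,0,0]
  ],
  "slide": [
    [-2,40,0],
    [0,40,0],
    [0,40,0],
    [0,30,0],
    [0,20,0]
  ],
  "grip": [100,100,100,100,100]
}}

```text
time: 4.6
tool_pos: [0.5032, 0.361, 0.0405]
tcp_rot: [-0.132, -2.152, 2.158]
wrist_force: [-0.1, 0.4, 1.1]
width: 0.997
```

>>> {"method": "jog_arm", "body": {
  "turn": [
    [0,0,0],
    [0,0,0],
    [0,0,0],
    [0,0,0],
    [0,0,0]
  ],
  "slide": [
    [0,0,0],
    [0,0,0],
    [0,0,0],
    [0,0,0],
    [0,0,0]
  ],
  "grip": [45,35,25,20,20],
  "newtons": 30
}}

```text
time: 5.1
tool_pos: [0.5064, 0.363, 0.0461]
tcp_rot: [-0.14, -2.159, 2.155]
wrist_force: [0.1, -1.1, 5.6]
width: 0.376
```

>>> {"method": "jog_arm", "body": {
  "turn": [
    [0,0,0],
    [0,0,0],
    [0,0,0],
    [0,0,0],
    [0,0,0]
  ],
  "slide": [
    [0,0,0],
    [0,0,0],
    [0,0,0],
    [0,0,0],
    [0,0,0]
  ],
  "grip": [20,20,20,20,20]
}}

```text
time: 5.6
tool_pos: [0.5065, 0.363, 0.0461]
tcp_rot: [-0.14, -2.159, 2.155]
wrist_force: [-0.4, -0.4, 5.4]
width: 0.376
```

>>> {"method": "jog_arm", "body": {
  "turn": [
    [0,0,0],
    [0,0,0],
    [0,0,0],
    [0,0,0],
    [0,0,0]
  ],
  "slide": [
    [0,-5,0],
    [0,-20,0],
    [0,-35,0],
    [0,-20,0],
    [0,0,0]
  ],
  "grip": [20,20,20,20,20],
  "newtons": 40
}}

```text
time: 6.1
tool_pos: [0.5069, 0.3636, 0.1272]
tcp_rot: [-0.143, -2.162, 2.154]
wrist_force: [0.9, 1.0, -3.6]
width: 0.366
```

```bash
python3 - <<'E'
from h import *
s=st(); print(np.array(s["q"]))
c=eyes.read_camera("side"); save(c,"f.png",(220,240,380,380),5)
E
```

```text
t 6.1 pos [0.5069 0.3636 0.1272] F [ 0.8836  1.0434 -3.606 ] w 0.366267412797652
[[-0.9919  0.0053 -0.1268]
 [ 0.1268  0.0037 -0.9919]
 [-0.0048 -1.     -0.0043]]
[0.5822 0.2303 1.8107 0.0002 1.0942 2.28  ]
```

View pics/f.png

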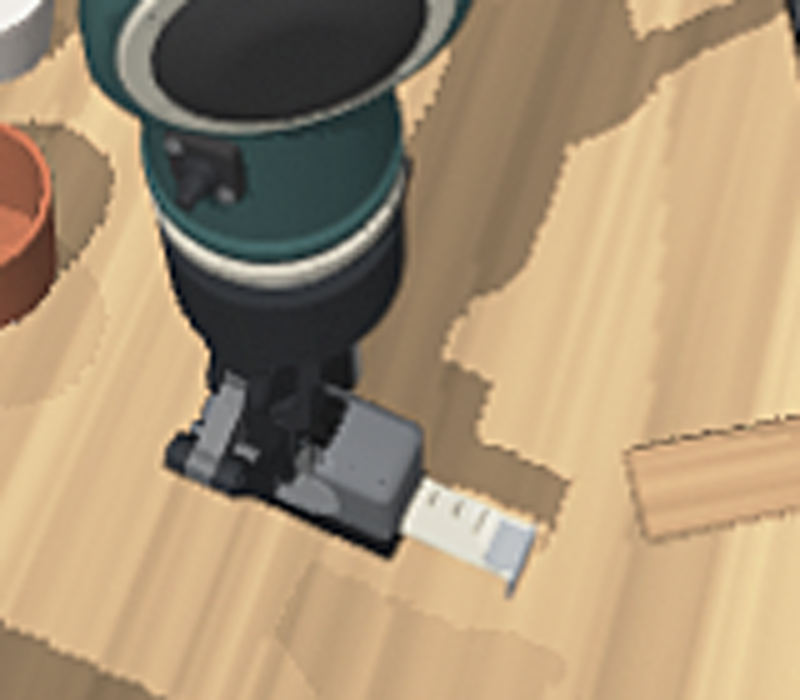

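>>> {"method": "jog_arm", "body": {
  "turn": [
    [0,-0.141,0],
    [0,-0.141,0],
    [0,-0.141,0],
    [0,-0.141,0],
    [0,-0.141,0]
  ],
  "slide": [
    [0,-5,0],
    [0,-5,0],
    [0,-5,0],
    [0,-5,0],
    [0,-5,0]
  ],
  "grip": [20,20,20,20,20]
}}

```text
time: 6.65
tool_pos: [0.503, 0.361, 0.1454]
tcp_rot: [-0.573, 1.89, -1.893]
wrist_force: [0.3, 0.5, -4.8]
width: 0.362
```

>>> {"method": "jog_arm", "body": {
  "turn": [
    [0,-0.141,0],
    [0,-0.141,0],
    [0,-0.141,0],
    [0,-0.141,0],
    [0,-0.141,0]
  ],
  "slide": [
    [0,0,0],
    [0,0,0],
    [0,0,0],
    [0,0,0],
    [0,0,0]
  ],
  "grip": [20,20,20,20,20]
}}

```text
time: 7.15
tool_pos: [0.5031, 0.361, 0.1452]
tcp_rot: [-1.068, 1.416, -1.415]
wrist_force: [0.7, -0.2, -4.9]
width: 0.362
```

>>> {"method": "jog_arm", "body": {
  "turn": [
    [0,-0.141,0],
    [0,-0.141,0],
    [0,-0.141,0],
    [0,-0.141,0],
    [0,-0.141,0]
  ],
  "slide": [
    [0,0,0],
    [0,0,0],
    [0,0,0],
    [0,0,0],
    [0,0,0]
  ],
  "grip": [20,20,20,20,20]
}}

```text
time: 7.65
tool_pos: [0.5031, 0.3609, 0.1452]
tcp_rot: [-1.385, 0.895, -0.891]
wrist_force: [-0.5, 0.1, -5.3]
width: 0.367
```

```bash
python3 - <<'E'
from h import *
s=st(); print(np.array(s["q"]))
r=R.from_rotvec(s["tcp_rot"]).as_matrix()
print(np.degrees(np.arctan2(r[1,0],r[0,0])))
print("delta tool mm",1000*r.T@(np.array([.6175,-.0163,.12])-s["tool_pos"]))
E
```

```text
t 7.65 pos [0.5031 0.3609 0.1452] F [-0.4613  0.0988 -5.2806] w 0.3665923992611931
[[ 0.4103 -0.0046  0.9119]
 [-0.9119 -0.0029  0.4103]
 [ 0.0008 -1.     -0.0054]]
[0.5821 0.2137 1.7955 0.0001 1.1379 0.1593]
-65.7746514821625
delta tool mm [390.9587  25.8232 -50.2982]
```

>>> {"method": "jog_arm", "body": {
  "turn": [
    [0,0,0],
    [0,0,0],
    [0,0,0],
    [0,0,0],
    [0,0,0]
  ],
  "slide": [
    [25,0,-5],
    [40,0,-5],
    [45,0,-5],
    [45,0,-5],
    [45,0,-5]
  ],
  "grip": [20,20,20,20,20]
}}

```text
time: 8.15
tool_pos: [0.5612, 0.1672, 0.1455]
tcp_rot: [-1.382, 0.9, -0.894]
wrist_force: [0.1, 0.5, -3.9]
width: 0.363
```

>>> {"method": "jog_arm", "body": {
  "turn": [
    [0,0,0],
    [0,0,0],
    [0,0,0],
    [0,0,0],
    [0,0,0]
  ],
  "slide": [
    [45,0,-5],
    [45,0,-5],
    [40,0,-5],
    [35,0,-5],
    [26,10,-5]
  ],
  "grip": [20,20,20,20,20]
}}

```text
time: 8.65
tool_pos: [0.6175, -0.018, 0.1372]
tcp_rot: [-1.379, 0.899, -0.897]
wrist_force: [0.1, -0.8, -4.1]
width: 0.366
```

>>> {"method": "jog_arm", "body": {
  "turn": [
    [0,0.005,0],
    [0,0,0],
    [0,0,0]
  ],
  "slide": [
    [0,20,0],
    [0,10,0],
    [0,0,0]
  ],
  "grip": [20,20,20]
}}

```text
time: 8.95
tool_pos: [0.6137, -0.0152, 0.1039]
tcp_rot: [-1.381, 0.908, -0.895]
wrist_force: [-1.0, -0.1, -5.1]
width: 0.37
```

```bash
python3 - <<'E'
from h import *
import pickle
st()
c=eyes.read_camera("side"); save(c,"g.png",(225,110,385,230),5);pickle.dump(c,open("side1.pkl","wb"))
c=eyes.read_camera("top"); save(c,"g2.png",(260,130,400,235),5);pickle.dump(c,open("top1.pkl","wb"))
E
```

```text
t 8.95 pos [ 0.6137 -0.0152  0.1039] F [-0.9598 -0.1375 -5.1327] w 0.36974814813616713
[[ 0.4004 -0.0089  0.9163]
 [-0.9163  0.0008  0.4004]
 [-0.0043 -1.     -0.0078]]
```

View pics/g.png

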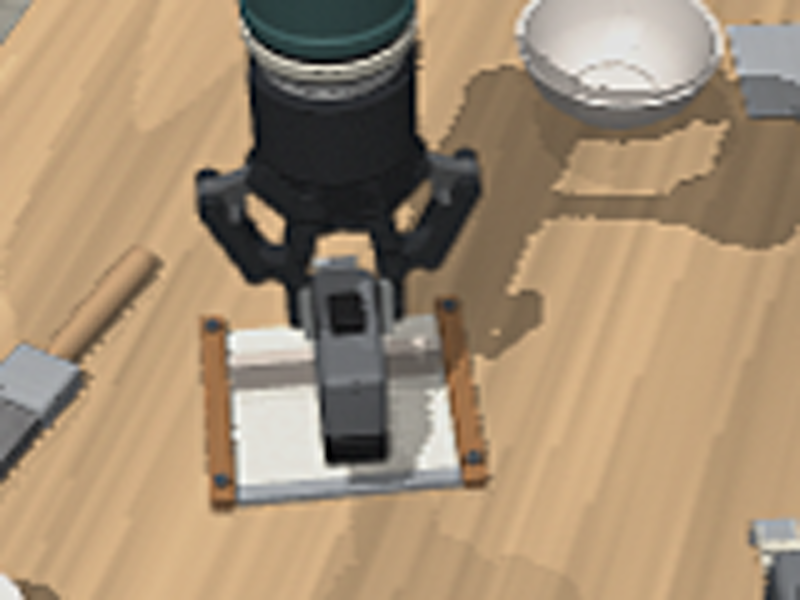

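View pics/g2.png

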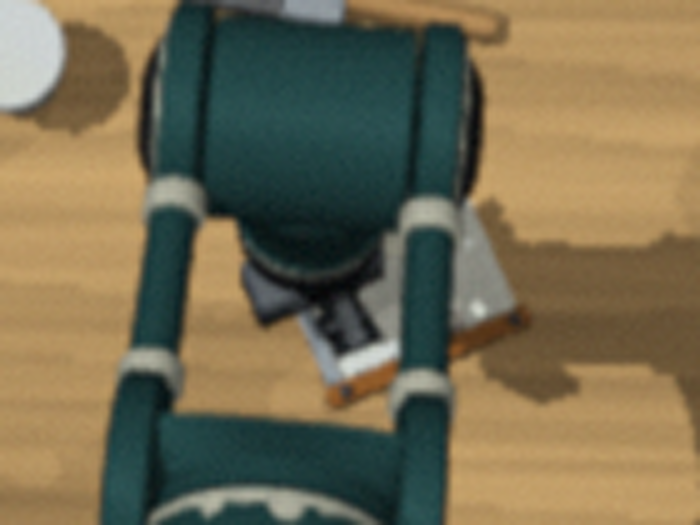

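```bash
cat > ov.py <<'E'
from h import *
def overlay(c,p,zc,name,box,k,fr=(.6094,.002,-1.1537),b=.095,s=.005,roll=0,pitch=0):
    r=R.from_euler("ZYX",[p[2],pitch,roll]).as_matrix()
    def seg(im,A,B,M,t,col):
        n=proj(c,np.array([A,B])@M.T+t); n=(n-[box[0],box[1]]+.5)*k
        cv2.line(im,tuple(int(v) for v in n[0]),tuple(int(v) for v in n[1]),col,1,cv2.LINE_AA)
    im=cv2.resize(c["img"][box[1]:box[3],box[0]:box[2],::-1],None,fx=k,fy=k,interpolation=cv2.INTER_CUBIC).copy()
    def boxw(lo,hi,M,t,col):
        x0,y0,z0=lo;x1,y1,z1=hi
        V=[(a,b_,c_) for a in (x0,x1) for b_ in (y0,y1) for c_ in (z0,z1)]
        for i in range(8):
            for j in range(i+1,8):
                if sum(V[i][q]!=V[j][q] for q in range(3))==1: seg(im,V[i],V[j],M,t,col)
    t=np.array([p[0],p[1],zc])
    boxw((-.04,-.017,0),(.04,.017,.066),r,t,(0,255,0)); boxw((-.011,-.009,.066),(.011,.009,.076),r,t,(0,255,255)); boxw((.085,-.012,.0064),(.087,.012,.026),r,t,(255,0,255))
    f=R.from_euler("Z",fr[2]).as_matrix(); ft=np.array([fr[0],fr[1],0])
    for sg in (1,-1): boxw((0,min(sg*.061,sg*.075),0),(.135,max(sg*.061,sg*.075),.012),f,ft,(255,255,0))
    boxw((s,-.06,0),(s+.01,.06,.006),f,ft,(255,0,0)); boxw((b-.01,-.059,0),(b,.059,.022),f,ft,(0,0,255))
    cv2.imwrite("pics/"+name,im)
E
python3 - <<'E'
from ov import *
import pickle
c=pickle.load(open("side1.pkl","rb"))
overlay(c,(.6137,-.0152,-1.159),.1039-.046,"h.png",(225,110,385,230),5)
overlay(c,(.6137,-.0152,-1.159),.1039-.046,"h2.png",(270,140,330,220),7,fr=(.6096,.0048,-1.1586))
E
```

```text
(no output)
```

View pics/h.png

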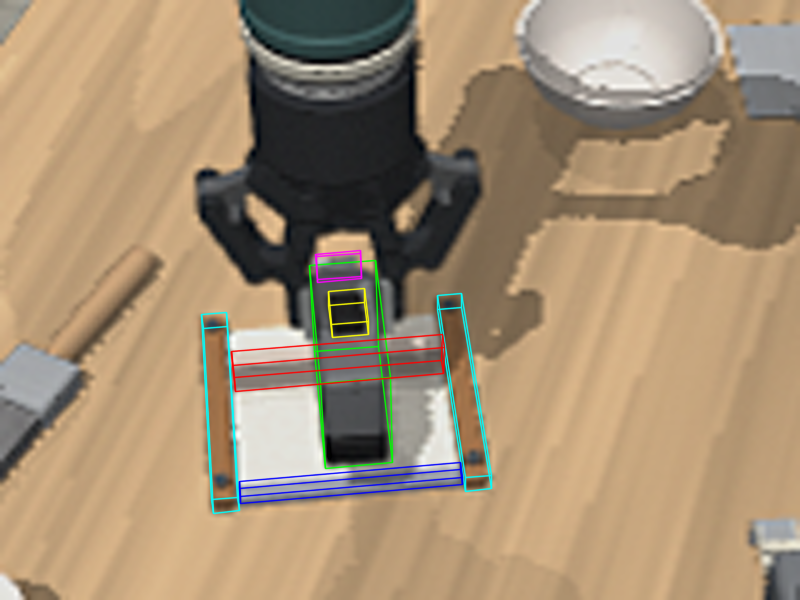

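View pics/h2.png

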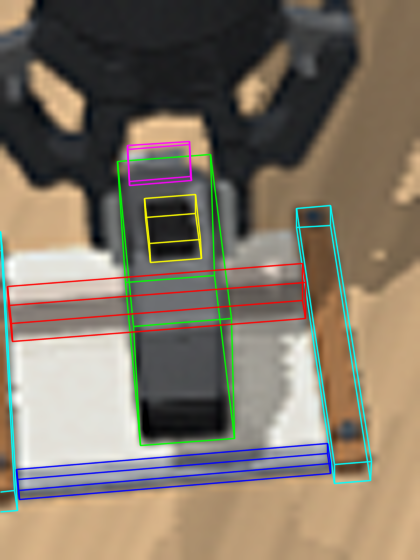

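>>> {"method": "jog_arm", "body": {
  "turn": [
    [0,0,0],
    [0,0,0],
    [0,0,0],
    [0,0,0]
  ],
  "slide": [
    [4,0,2],
    [0,10,0],
    [0,10,0],
    [0,0,0]
  ],
  "grip": [20,20,20,20]
}}

```text
time: 9.45
tool_pos: [0.6192, -0.0181, 0.0864]
tcp_rot: [-1.378, 0.904, -0.898]
wrist_force: [-0.6, 1.1, -5.1]
width: 0.371
```

```bash
python3 - <<'E'
from ov import *
import pickle
s=st(); p=s["tool_pos"]; r=R.from_rotvec(s["tcp_rot"]).as_matrix()
c=eyes.read_camera("side"); pickle.dump(c,open("side2.pkl","wb"))
overlay(c,(p[0],p[1],np.arctan2(r[1,0],r[0,0])),p[2]-.046,"i.png",(260,140,340,215),8,fr=(.6096,.0048,-1.1586))
save(c,"i2.png",(260,140,340,215),8)
E
```

```text
t 9.45 pos [ 0.6192 -0.0181  0.0864] F [-0.608   1.1164 -5.1445] w 0.3708395069200073
[[ 0.4007 -0.004   0.9162]
 [-0.9162  0.0003  0.4007]
 [-0.0019 -1.     -0.0035]]
```

View pics/i.png

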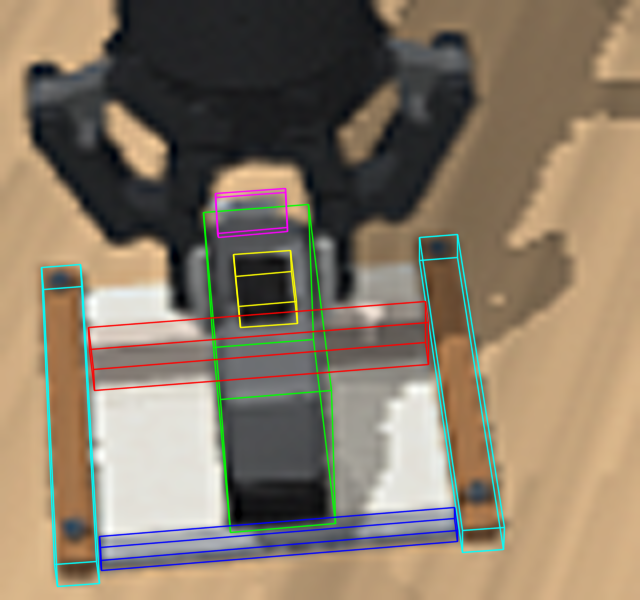

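View pics/i2.png

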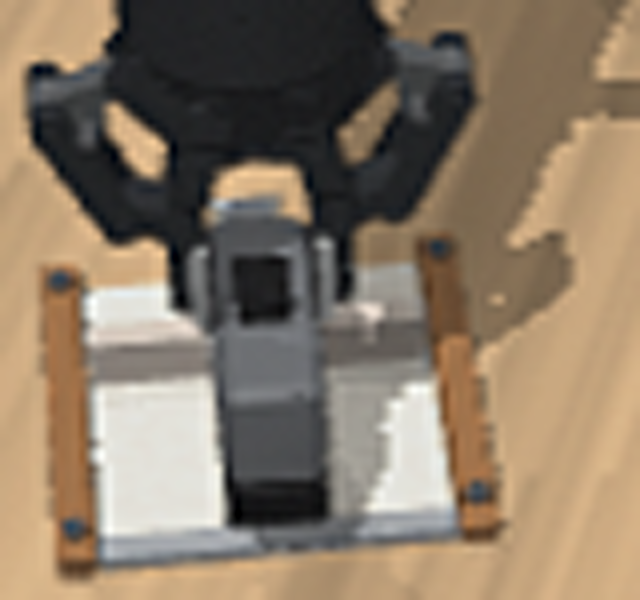

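>>> {"method": "jog_arm", "body": {
  "turn": [
    [0,0,0],
    [0,0,0],
    [0,0,0],
    [0,0,0]
  ],
  "slide": [
    [0,10,0],
    [0,8,0],
    [0,4,0],
    [0,0,0]
  ],
  "grip": [20,20,20,20]
}}

```text
time: 9.9
tool_pos: [0.62, -0.0184, 0.0653]
tcp_rot: [-1.378, 0.903, -0.899]
wrist_force: [-0.4, 1.4, -4.8]
width: 0.364
```

>>> {"method": "jog_arm", "body": {
  "turn": [
    [0,0,0],
    [0,0,0],
    [0,0,0],
    [0,0,0]
  ],
  "slide": [
    [0,3,0],
    [0,3,0],
    [0,3,0],
    [0,0,0]
  ],
  "grip": [20,20,20,20]
}}

```text
time: 10.3
tool_pos: [0.6206, -0.0184, 0.0572]
tcp_rot: [-1.377, 0.901, -0.9]
wrist_force: [-0.2, -0.3, -4.9]
width: 0.364
```

>>> {"method": "jog_arm", "body": {
  "turn": [
    [0,0,0],
    [0,0,0],
    [0,0,0],
    [0,0,0],
    [0,0,0]
  ],
  "slide": [
    [0,2,0],
    [-3,0,0],
    [-3,0,0],
    [0,0,0],
    [0,0,0]
  ],
  "grip": [20,20,20,20,20]
}}

```text
time: 10.8
tool_pos: [0.6187, -0.0128, 0.0558]
tcp_rot: [-1.376, 0.9, -0.901]
wrist_force: [-0.3, -1.0, -4.5]
width: 0.368
```

>>> {"method": "jog_arm", "body": {
  "turn": [
    [0,0,0],
    [0,0,0],
    [0,0,0],
    [0,0,0],
    [0,0,0]
  ],
  "slide": [
    [-2,0,0],
    [-2,0,0],
    [-2,0,0],
    [0,0,0],
    [0,0,0]
  ],
  "grip": [20,20,20,20,20]
}}

```text
time: 11.3
tool_pos: [0.6162, -0.0074, 0.0557]
tcp_rot: [-1.376, 0.9, -0.9]
wrist_force: [0.0, 0.4, -5.0]
width: 0.365
```

>>> {"method": "jog_arm", "body": {
  "turn": [
    [0,0,0],
    [0,0,0],
    [0,0,0],
    [0,0,0],
    [0,0,0]
  ],
  "slide": [
    [-2,0,0],
    [-2,0,0],
    [-2,0,0],
    [0,0,0],
    [0,0,0]
  ],
  "grip": [20,20,20,20,20]
}}

```text
time: 11.8
tool_pos: [0.614, -0.0022, 0.0557]
tcp_rot: [-1.377, 0.9, -0.901]
wrist_force: [1.7, -4.0, -5.8]
width: 0.365
```

```bash
python3 - <<'E'
from h import *
s=st(); r=R.from_rotvec(s["tcp_rot"]).as_matrix(); print("F tool",r.T@s["wrist_force"])
E
```

```text
t 11.8 pos [ 0.614  -0.0022  0.0557] F [ 1.7405 -3.9733 -5.781 ] w 0.36459328320663237
[[ 0.4005  0.0003  0.9163]
 [-0.9163 -0.0004  0.4005]
 [ 0.0005 -1.      0.0001]]
F tool [4.335  5.7831 0.0027]
```

>>> {"method": "jog_arm", "body": {
  "turn": [
    [0,0,0],
    [0,0,0],
    [0,0,0],
    [0,0,0],
    [0,0,0]
  ],
  "slide": [
    [-3,0,0],
    [-4,0,0],
    [-4,0,0],
    [-4,0,0],
    [0,0,0]
  ],
  "grip": [20,20,20,20,20]
}}

```text
time: 12.3
tool_pos: [0.6075, 0.0124, 0.0557]
tcp_rot: [-1.377, 0.9, -0.9]
wrist_force: [0.8, -3.2, -6.1]
width: 0.367
```

>>> {"method": "jog_arm", "body": {
  "turn": [
    [0,0,0],
    [0,0,0],
    [0,0,0],
    [0,0,0],
    [0,0,0]
  ],
  "slide": [
    [-3,0,0],
    [-4,0,0],
    [-4,0,0],
    [-4,0,0],
    [0,0,0]
  ],
  "grip": [20,20,20,20,20]
}}

```text
time: 12.8
tool_pos: [0.6015, 0.0261, 0.0556]
tcp_rot: [-1.377, 0.9, -0.9]
wrist_force: [0.9, -3.2, -5.7]
width: 0.366
```

>>> {"method": "jog_arm", "body": {
  "turn": [
    [0,0,0],
    [0,0,0],
    [0,0,0],
    [0,0,0],
    [0,0,0]
  ],
  "slide": [
    [-3,0,0],
    [-4,0,0],
    [-4,0,0],
    [-4,0,0],
    [0,0,0]
  ],
  "grip": [20,20,20,20,20]
}}

```text
time: 13.3
tool_pos: [0.5955, 0.0398, 0.0556]
tcp_rot: [-1.377, 0.9, -0.9]
wrist_force: [1.5, -3.5, -6.0]
width: 0.37
```

```bash
python3 - <<'E'
from ov import *
import pickle
s=st(); p=s["tool_pos"]; r=R.from_rotvec(s["tcp_rot"]).as_matrix(); print("F tool",r.T@s["wrist_force"])
c=eyes.read_camera("side"); pickle.dump(c,open("side3.pkl","wb"))
overlay(c,(p[0],p[1],np.arctan2(r[1,0],r[0,0])),p[2]-.046,"j.png",(260,150,340,225),8,fr=(.6096,.0048,-1.1586))
save(c,"j2.png",(260,150,340,225),8)
E
```

```text
t 13.3 pos [0.5955 0.0398 0.0556] F [ 1.5216 -3.5476 -5.9711] w 0.3697509301403473
[[ 0.4009 -0.0003  0.9161]
 [-0.9161  0.0001  0.4009]
 [-0.0002 -1.     -0.0002]]
F tool [ 3.8614  5.9702 -0.0268]
```

View pics/j.png

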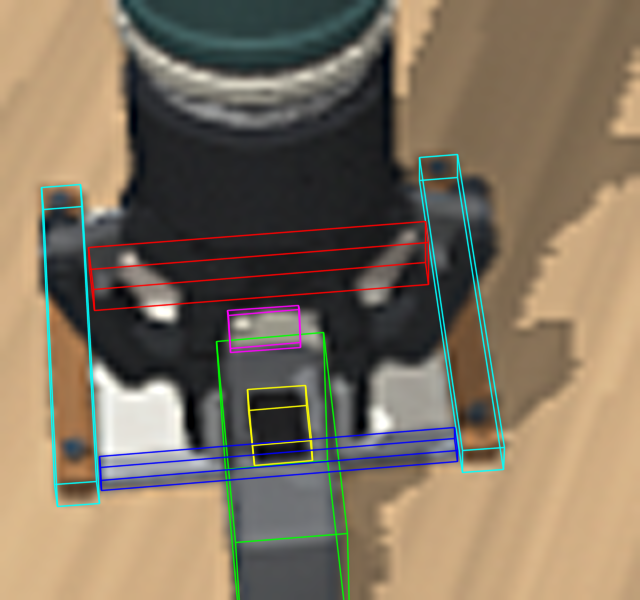

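View pics/j2.png

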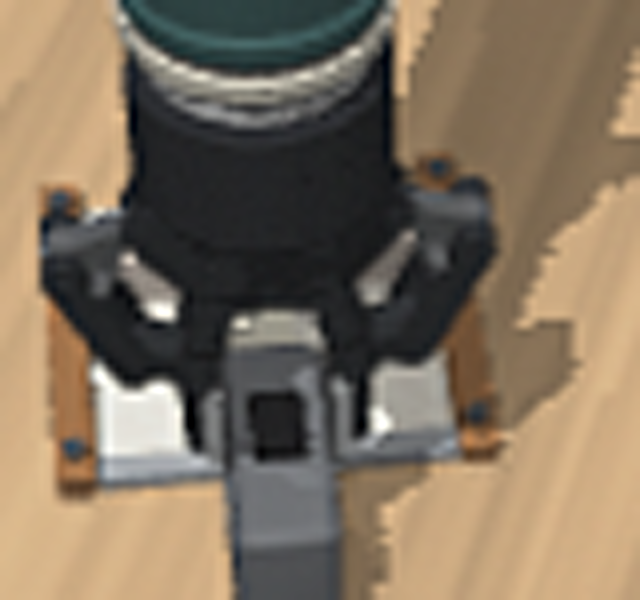

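>>> {"method": "jog_arm", "body": {
  "turn": [
    [0,0,0],
    [0,0,0],
    [0,0,0],
    [0,0,0],
    [0,0,0]
  ],
  "slide": [
    [-4,0,0],
    [-4,0,0],
    [0,3,0],
    [0,2,0],
    [0,0,0]
  ],
  "grip": [20,20,20,20,20]
}}

```text
time: 13.85
tool_pos: [0.5925, 0.0465, 0.0503]
tcp_rot: [-1.377, 0.901, -0.9]
wrist_force: [1.5, -4.5, -5.1]
width: 0.364
```

>>> {"method": "jog_arm", "body": {
  "turn": [
    [0,0,0],
    [0,0,0],
    [0,0,0]
  ],
  "slide": [
    [0,2,0],
    [0,1,0],
    [0,0,0]
  ],
  "grip": [20,20,20]
}}

```text
time: 14.15
tool_pos: [0.5931, 0.0466, 0.0484]
tcp_rot: [-1.376, 0.9, -0.901]
wrist_force: [0.9, -4.0, -0.5]
width: 0.363
```

>>> {"method": "jog_arm", "body": {
  "turn": [
    [0,0,0],
    [0,0,0]
  ],
  "slide": [
    [0,1,0],
    [0,0,0]
  ],
  "grip": [20,20]
}}

```text
time: 14.35
tool_pos: [0.5935, 0.0465, 0.0481]
tcp_rot: [-1.376, 0.899, -0.902]
wrist_force: [-0.6, -4.3, 3.7]
width: 0.363
```

```bash
python3 - <<'E'
from ov import *
import pickle
s=st(); p=s["tool_pos"]; r=R.from_rotvec(s["tcp_rot"]).as_matrix(); print("F tool",r.T@s["wrist_force"])
c=eyes.read_camera("side"); pickle.dump(c,open("side4.pkl","wb"))
yaw=np.arctan2(r[1,0],r[0,0])
overlay(c,(p[0],p[1],yaw),0,"k.png",(260,165,340,240),8,fr=(.6096,.0048,-1.1586))
save(c,"k2.png",(260,165,340,240),8)
E
```

```text
t 14.35 pos [0.5935 0.0465 0.0481] F [-0.6217 -4.2509  3.7489] w 0.36319015689999984
[[ 0.4006  0.0016  0.9163]
 [-0.9163 -0.0002  0.4006]
 [ 0.0009 -1.      0.0014]]
F tool [ 3.6491 -3.749  -2.2671]
```

View pics/k.png

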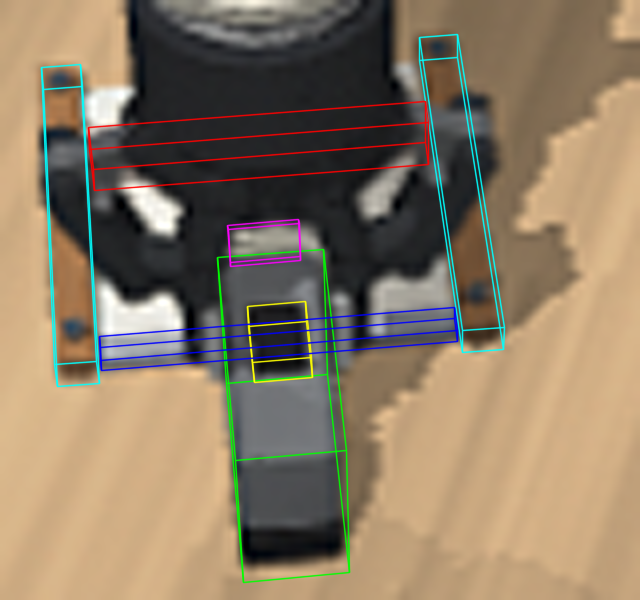

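View pics/k2.png

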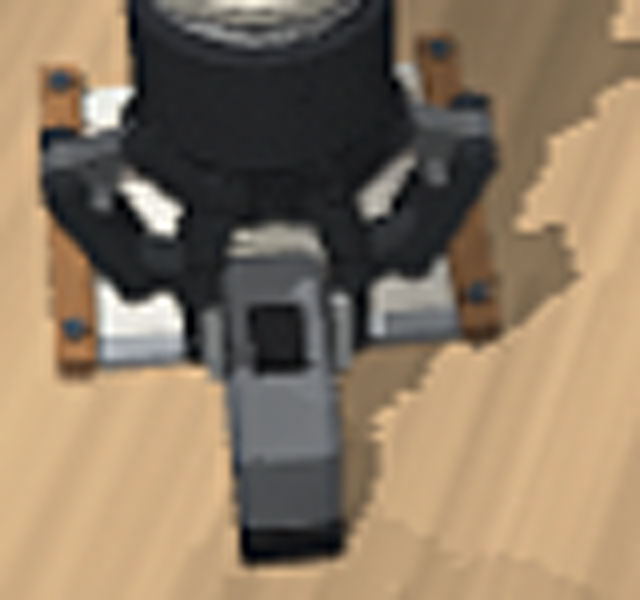

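>>> {"method": "jog_arm", "body": {
  "turn": [
    [0,0,0],
    [0,0,0],
    [0,0,0]
  ],
  "slide": [
    [0,1,0],
    [0,0,0],
    [0,0,0]
  ],
  "grip": [20,20,20]
}}

```text
time: 14.7
tool_pos: [0.5939, 0.0461, 0.0478]
tcp_rot: [-1.376, 0.898, -0.902]
wrist_force: [-2.1, -5.1, 8.2]
width: 0.364
```

>>> {"method": "jog_arm", "body": {
  "turn": [
    [0,0,0],
    [0,0,0],
    [0,0,0]
  ],
  "slide": [
    [0,1,0],
    [0,0,0],
    [0,0,0]
  ],
  "grip": [20,20,20]
}}

```text
time: 15.0
tool_pos: [0.5944, 0.0457, 0.0475]
tcp_rot: [-1.376, 0.897, -0.903]
wrist_force: [-2.0, -6.5, 11.3]
width: 0.365
```

```bash
python3 - <<'E'
from ov import *
import pickle
s=st(); p=s["tool_pos"]; r=R.from_rotvec(s["tcp_rot"]).as_matrix(); print("F tool",r.T@s["wrist_force"])
c=eyes.read_camera("side"); pickle.dump(c,open("side5.pkl","wb"))
yaw=np.arctan2(r[1,0],r[0,0])
overlay(c,(p[0],p[1],yaw),0,"l.png",(260,165,340,240),8,fr=(.6096,.0048,-1.1586))
E
```

```text
t 15.0 pos [0.5944 0.0457 0.0475] F [-1.9977 -6.5493 11.2515] w 0.36479618662470387
[[ 0.4011  0.0033  0.916 ]
 [-0.916  -0.0015  0.4011]
 [ 0.0027 -1.      0.0024]]
F tool [  5.2285 -11.2483  -4.4294]
```

View pics/l.png

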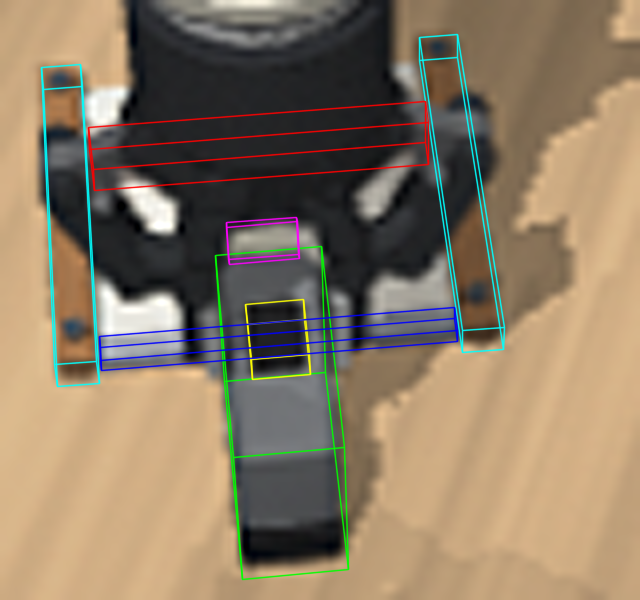

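>>> {"method": "jog_arm", "body": {
  "turn": [
    [0,0,0.015],
    [0,0,0.015],
    [0,0,0]
  ],
  "slide": [
    [0,-1,0],
    [0,0,0],
    [0,0,0]
  ],
  "grip": [20,20,20]
}}

```text
time: 15.35
tool_pos: [0.594, 0.046, 0.0475]
tcp_rot: [-1.358, 0.917, -0.88]
wrist_force: [-0.9, -4.6, 7.9]
width: 0.364
```

```bash
python3 - <<'E'
from ov import *
s=st(); r=R.from_rotvec(s["tcp_rot"]).as_matrix(); print("F tool",r.T@s["wrist_force"],"T",r.T@s["torque"])
E
```

```text
t 15.35 pos [0.594  0.046  0.0475] F [-0.9254 -4.5898  7.8679] w 0.3637245164414626
[[ 0.4003 -0.0094  0.9164]
 [-0.916   0.0273  0.4004]
 [-0.0288 -0.9996  0.0023]]
F tool [ 3.6074 -7.981  -2.6677] T [-0.6399 -0.0051 -0.7886]
```

>>> {"method": "jog_arm", "body": {
  "turn": [
    [0,0,0.015],
    [0,0,0],
    [0,0,0]
  ],
  "slide": [
    [0,0,0],
    [0,0,0],
    [0,0,0]
  ],
  "grip": [20,20,20]
}}

```text
time: 15.65
tool_pos: [0.594, 0.0461, 0.0474]
tcp_rot: [-1.35, 0.925, -0.868]
wrist_force: [-0.7, -6.0, 6.2]
width: 0.362
```

```bash
python3 - <<'E'
from ov import *
import pickle
s=st(); p=s["tool_pos"]; r=R.from_rotvec(s["tcp_rot"]).as_matrix(); print("F tool",r.T@s["wrist_force"],"T",r.T@s["torque"])
c=eyes.read_camera("side"); pickle.dump(c,open("side6.pkl","wb"))
save(c,"m.png",(270,185,330,240),10)
E
```

```text
t 15.65 pos [0.594  0.0461 0.0474] F [-0.709  -5.9864  6.2487] w 0.3618648207444636
[[ 0.4005 -0.0153  0.9162]
 [-0.9153  0.0405  0.4007]
 [-0.0432 -0.9991  0.0022]]
F tool [ 4.9252 -6.4745 -3.0345] T [-0.6563  0.0016 -0.8983]
```

View pics/m.png

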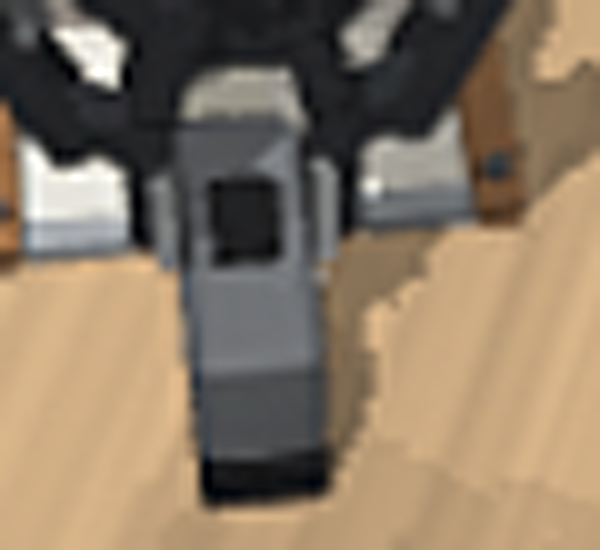

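```bash
python3 - <<'E'
from h import *
import pickle
for n in ("side4","side5","side6"):
    c=pickle.load(open(n+".pkl","rb")); W=cloud(c)
    fr=np.array([.6096,.0048]);a=-1.1586; ex=np.array([np.cos(a),np.sin(a)]);ey=np.array([-ex[1],ex[0]])
    # top patch behind button: m crop (205..315, 285..360)
    def plane(u0,v0,u1,v1):
        P=W[v0:v1,u0:u1].reshape(-1,3); P=P[P[:,2]!=0]
        X=np.c_[(P[:,:2]-fr)@ex,(P[:,:2]-fr)@ey,np.ones(len(P))]
        k,*_=np.linalg.lstsq(X,P[:,2],rcond=None); r=P[:,2]-X@k
        for _ in range(3):
            m=abs(r)<.004; k,*_=np.linalg.lstsq(X[m],P[m,2],rcond=None); r=P[:,2]-X@k
        return k,P[:,2].mean(),r[m].std(),m.sum(),X[m,:2].mean(0)
    print(n,"rear top",plane(291,214,301,221), "front top",plane(290,199,298,202))
    for v in range(198,236,2): print(v,W[v,296].round(4),round(float((W[v,296,:2]-fr)@ex),4))
    
E
```

```text
side4 rear top (array([0.0701, 0.0147, 0.0706]), np.float64(0.0656148329439409), np.float64(0.00155294634781935), np.int64(70), array([-0.0709,  0.0017])) front top (array([-0.3213, -0.0012,  0.0629]), np.float64(0.06908712519740291), np.float64(0.0013335613640342837), np.int64(23), array([-0.0198,  0.0024]))
198 [0.6001 0.0157 0.069 ] -0.0138
200 [0.5979 0.022  0.0691] -0.0204
202 [0.5961 0.0276 0.0684] -0.0263
204 [0.5913 0.0407 0.0778] -0.0402
206 [0.5891 0.0471 0.0785] -0.047
208 [0.5875 0.0519 0.077 ] -0.0521
210 [0.5857 0.0573 0.0763] -0.0577
212 [0.5862 0.0566 0.0671] -0.0569
214 [0.5846 0.0612 0.0654] -0.0617
216 [0.5817 0.0695 0.0689] -0.0705
218 [0.5805 0.0732 0.0659] -0.0743
220 [0.5789 0.078  0.0646] -0.0794
222 [0.5786 0.0794 0.0583] -0.0808
224 [0.5772 0.0838 0.0563] -0.0854
226 [0.5782 0.0819 0.0449] -0.0832
228 [0.5786 0.0815 0.0356] -0.0827
230 [0.5795 0.0798 0.0242] -0.0807
232 [0.579  0.0819 0.0186] -0.0829
234 [0.58   0.08   0.0066] -0.0808
side5 rear top (array([0.0417, 0.0005, 0.0684]), np.float64(0.0654249362140449), np.float64(0.0013389116721436675), np.int64(
[... 1126 characters left out ...]
int64(24), array([-0.0184,  0.0024]))
198 [0.6004 0.015  0.068 ] -0.013
200 [0.5995 0.0178 0.0636] -0.016
202 [0.5961 0.0276 0.0684] -0.0263
204 [0.592  0.0388 0.0753] -0.0382
206 [0.5897 0.0454 0.0761] -0.0452
208 [0.588  0.0506 0.0751] -0.0506
210 [0.5867 0.0547 0.0726] -0.0549
212 [0.5863 0.0563 0.0666] -0.0565
214 [0.5844 0.0618 0.0661] -0.0623
216 [0.5827 0.0669 0.0651] -0.0677
218 [0.5807 0.0728 0.0653] -0.0738
220 [0.5784 0.0794 0.0666] -0.0809
222 [0.578  0.0811 0.0607] -0.0825
224 [0.5786 0.0802 0.0509] -0.0815
226 [0.5782 0.082  0.045 ] -0.0833
228 [0.5786 0.0815 0.0357] -0.0827
230 [0.5797 0.0793 0.0234] -0.0802
232 [0.5789 0.0821 0.0188] -0.0831
234 [0.5796 0.0809 0.0079] -0.0817
```

>>> {"method": "jog_arm", "body": {
  "turn": [
    [0,0,0.015],
    [0,0,0.015],
    [0,0,0.01],
    [0,0,0]
  ],
  "slide": [
    [0,0,0],
    [0,0,0],
    [0,0,0],
    [0,0,0]
  ],
  "grip": [20,20,20,20]
}}

```text
time: 16.1
tool_pos: [0.5941, 0.0459, 0.0471]
tcp_rot: [-1.327, 0.95, -0.838]
wrist_force: [-0.1, -5.7, 6.0]
width: 0.362
```

```bash
cat > tilt.py <<'E'
from h import *
def tilt(shift=0,nm=None):
    s=st(); r=R.from_rotvec(s["tcp_rot"]).as_matrix(); print("F tool",r.T@s["wrist_force"])
    fr=np.array([.6096,.0048]);a=-1.1586; ex=np.array([np.cos(a),np.sin(a)]);ey=np.array([-ex[1],ex[0]])
    out=[]
    for i in range(3):
        c=eyes.read_camera("side"); W=cloud(c).copy()
        X=(W[...,:2]-fr)@ex; Y=(W[...,:2]-fr)@ey; Z=W[...,2]
        top=(abs(Y-.002)<.012)&(Z>.060)&(Z<.0725)
        f=top&(X>-.03+shift)&(X<-.012+shift); b=top&(X>-.075+shift)&(X<-.06+shift)
        rear=(abs(Y-.002)<.012)&(Z>.012)&(Z<.058)&(X<-.06+shift)&(X>-.1+shift)
        lo=rear&(Z<.03); hi=rear&(Z>.04)
        out.append([np.median(Z[f]),np.median(Z[b]),(np.median(Z[f])-np.median(Z[b]))/(X[f].mean()-X[b].mean()),np.median(X[rear]),np.median(X[lo])-np.median(X[hi])])
    print(np.array(out),"mean pitch",np.mean(out,0)[2],f.sum(),b.sum())
    if nm: save(c,nm,(260,165,340,240),8)
    return c
E
python3 -c "
from tilt import *
tilt()"
```

```text
t 16.1 pos [0.5941 0.0459 0.0471] F [-0.0948 -5.7326  5.9813] w 0.3624860740262658
[[ 0.3992 -0.0312  0.9163]
 [-0.9131  0.0772  0.4004]
 [-0.0833 -0.9965  0.0024]]
F tool [ 4.6985 -6.4003 -2.3679]
[[ 0.0668  0.065   0.0373 -0.0813  0.0015]
 [ 0.0658  0.0655  0.0078 -0.0813  0.001 ]
 [ 0.0664  0.0652  0.0251 -0.0817  0.001 ]] mean pitch 0.02337057436171583 41 48
```

>>> {"method": "jog_arm", "body": {
  "turn": [
    [0,0,0.015],
    [0,0,0.015],
    [0,0,0]
  ],
  "slide": [
    [0,0,0],
    [0,0,0],
    [0,0,0]
  ],
  "grip": [20,20,20]
}}

```text
time: 16.55
tool_pos: [0.5942, 0.0459, 0.0469]
tcp_rot: [-1.31, 0.967, -0.815]
wrist_force: [0.4, -5.3, 5.2]
width: 0.366
```

```bash
python3 -c "
from tilt import *
tilt()"
```

```text
t 16.55 pos [0.5942 0.0459 0.0469] F [ 0.3508 -5.2614  5.2498] w 0.3657082005230638
[[ 0.3979 -0.043   0.9164]
 [-0.9104  0.1047  0.4003]
 [-0.1131 -0.9936  0.0025]]
F tool [ 4.3357 -5.7818 -1.7714]
[[ 0.0656  0.0652  0.0093 -0.0812  0.001 ]
 [ 0.0665  0.0653  0.0256 -0.081   0.001 ]
 [ 0.0659  0.0653  0.011  -0.0812  0.0003]] mean pitch 0.015300108966040065 39 48
```

>>> {"method": "jog_arm", "body": {
  "turn": [
    [0,0,0.015],
    [0,0,0.015],
    [0,0,0]
  ],
  "slide": [
    [0,0,0],
    [0,0,0],
    [0,0,0]
  ],
  "grip": [20,20,20]
}}

```text
time: 17.0
tool_pos: [0.5942, 0.0461, 0.0468]
tcp_rot: [-1.292, 0.985, -0.792]
wrist_force: [0.2, -4.6, 5.1]
width: 0.365
```

```bash
python3 -c "
from tilt import *
tilt(0,'n.png')"
```

```text
t 17.0 pos [0.5942 0.0461 0.0468] F [ 0.1923 -4.5678  5.1415] w 0.3651684775202893
[[ 0.3962 -0.0549  0.9165]
 [-0.9069  0.1322  0.4   ]
 [-0.1431 -0.9897  0.0026]]
F tool [ 3.4829 -5.703  -1.6375]
[[ 0.0649  0.0655 -0.0116 -0.081  -0.0003]
 [ 0.0658  0.0657  0.0021 -0.081   0.0002]
 [ 0.0653  0.0652  0.002  -0.0812  0.0004]] mean pitch -0.0025203886045737957 37 49
```

View pics/n.png

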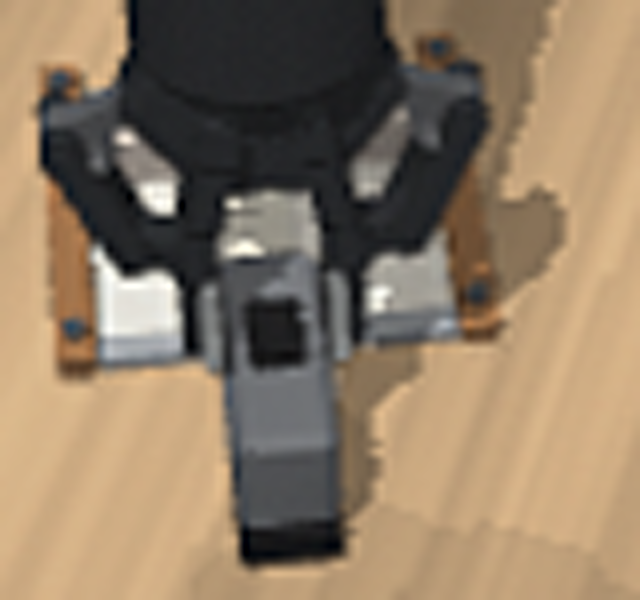

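>>> {"method": "jog_arm", "body": {
  "turn": [
    [0,0,0],
    [0,0,0],
    [0,0,0],
    [0,0,0]
  ],
  "slide": [
    [1.5,-0.2,0],
    [1.5,-0.2,0],
    [1,-0.15,0],
    [0,0,0]
  ],
  "grip": [20,20,20,20]
}}

```text
time: 17.55
tool_pos: [0.595, 0.0446, 0.0468]
tcp_rot: [-1.291, 0.987, -0.79]
wrist_force: [0.0, 0.2, 5.1]
width: 0.363
```

>>> {"method": "jog_arm", "body": {
  "turn": [
    [0,0,0],
    [0,0,0],
    [0,0,0],
    [0,0,0]
  ],
  "slide": [
    [1,-0.15,0],
    [0.5,-0.1,0],
    [0,0,0],
    [0,0,0]
  ],
  "grip": [20,20,20,20]
}}

```text
time: 17.95
tool_pos: [0.5956, 0.0434, 0.0468]
tcp_rot: [-1.29, 0.987, -0.79]
wrist_force: [-0.0, 1.7, 5.7]
width: 0.362
```

```bash
python3 -c "
from tilt import *
tilt(.006)"
```

```text
t 17.95 pos [0.5956 0.0434 0.0468] F [-0.0492  1.7445  5.7131] w 0.3623643476235819
[[ 0.3961 -0.0562  0.9165]
 [-0.9065  0.1348  0.4   ]
 [-0.146  -0.9893  0.0024]]
F tool [-2.4351 -5.414   0.6666]
[[ 0.0659  0.0651  0.0176 -0.078   0.0003]
 [ 0.0656  0.0653  0.0064 -0.0779  0.0001]
 [ 0.0652  0.0659 -0.0137 -0.078   0.0005]] mean pitch 0.003447122824933344 44 45
```

>>> {"method": "jog_arm", "body": {
  "turn": [
    [0,0,0],
    [0,0,0],
    [0,0,0],
    [0,0,0]
  ],
  "slide": [
    [0,-0.5,0],
    [1,-0.15,0],
    [0.5,-0.05,0],
    [0,0,0]
  ],
  "grip": [20,20,20,20]
}}

```text
time: 18.5
tool_pos: [0.5962, 0.041, 0.0469]
tcp_rot: [-1.291, 0.987, -0.79]
wrist_force: [0.9, 1.8, 5.6]
width: 0.361
```

>>> {"method": "jog_arm", "body": {
  "turn": [
    [0,0,0],
    [0,0,0],
    [0,0,0]
  ],
  "slide": [
    [1,-0.15,0],
    [0.5,-0.05,0],
    [0,0,0]
  ],
  "grip": [20,20,20]
}}

```text
time: 18.8
tool_pos: [0.5967, 0.0399, 0.0469]
tcp_rot: [-1.291, 0.987, -0.79]
wrist_force: [-0.3, 3.2, 6.2]
width: 0.367
```

```bash
python3 -c "
from tilt import *
tilt(.008)"
```

```text
t 18.8 pos [0.5967 0.0399 0.0469] F [-0.2718  3.2364  6.1938] w 0.3667936145793682
[[ 0.396  -0.0568  0.9165]
 [-0.9066  0.1344  0.4   ]
 [-0.1458 -0.9893  0.0017]]
F tool [-3.9452 -5.6773  1.0561]
[[ 0.0652  0.065   0.0046 -0.0745  0.0002]
 [ 0.0657  0.0651  0.0131 -0.0744  0.0002]
 [ 0.0656  0.0649  0.0147 -0.0746  0.0006]] mean pitch 0.010780762022873586 43 46
```

>>> {"method": "jog_arm", "body": {
  "turn": [
    [0,0,0],
    [0,0,0],
    [0,0,0]
  ],
  "slide": [
    [0.7,-0.1,0],
    [0.3,-0.05,0],
    [0,0,0]
  ],
  "grip": [20,20,20]
}}

```text
time: 19.25
tool_pos: [0.5967, 0.0397, 0.047]
tcp_rot: [-1.29, 0.988, -0.789]
wrist_force: [-1.0, 5.1, 6.8]
width: 0.364
```

```bash
python3 -c "
from tilt import *
tilt(.008,'o.png')"
```

```text
t 19.25 pos [0.5967 0.0397 0.047 ] F [-0.9975  5.1101  6.8136] w 0.3637394901362815
[[ 0.3957 -0.0575  0.9166]
 [-0.9065  0.1355  0.3999]
 [-0.1472 -0.9891  0.0015]]
F tool [-6.03   -5.9895  1.1391]
[[ 0.0657  0.0658 -0.0025 -0.0745  0.0004]
 [ 0.0652  0.0655 -0.0073 -0.0744  0.0004]
 [ 0.0654  0.0656 -0.0047 -0.0744 -0.0002]] mean pitch -0.00485228512083938 40 43
```

View pics/o.png

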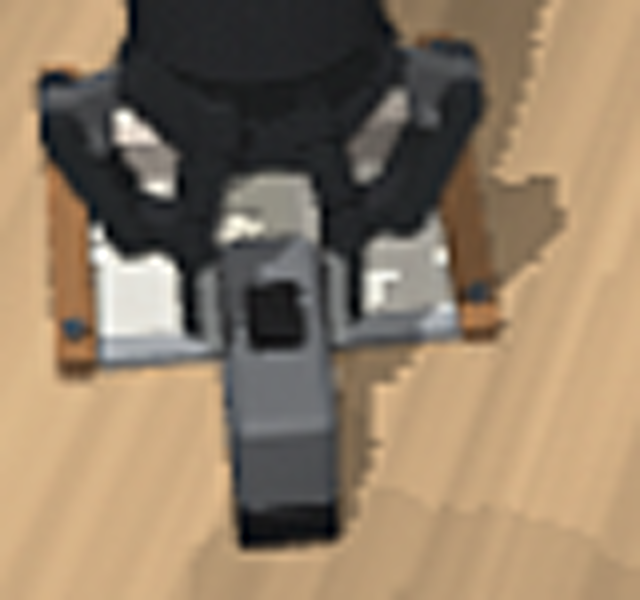

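>>> {"method": "jog_arm", "body": {
  "turn": [
    [0,0,0],
    [0,0,0],
    [0,0,0],
    [0,0,0],
    [0,0,0]
  ],
  "slide": [
    [0,-0.4,0],
    [0,0,0],
    [0,0,0],
    [0,0,0],
    [0,0,0]
  ],
  "grip": [30,34,37,40,44],
  "newtons": 20
}}

```text
time: 19.9
tool_pos: [0.5959, 0.0377, 0.0458]
tcp_rot: [-1.294, 0.988, -0.789]
wrist_force: [0.7, 0.7, 1.0]
width: 0.443
```

>>> {"method": "jog_arm", "body": {
  "turn": [
    [0,0,0],
    [0,0,0],
    [0,0,0],
    [0,0,0],
    [0,0,0]
  ],
  "slide": [
    [0,0,0],
    [0,0,0],
    [0,0,0],
    [0,0,0],
    [0,0,0]
  ],
  "grip": [50,55,60,65,65]
}}

```text
time: 20.4
tool_pos: [0.5964, 0.0376, 0.0465]
tcp_rot: [-1.294, 0.987, -0.79]
wrist_force: [0.3, -0.2, -0.2]
width: 0.646
```

```bash
python3 -c "
from tilt import *
tilt(.008,'p.png')"
```

```text
t 20.4 pos [0.5964 0.0376 0.0465] F [ 0.3341 -0.159  -0.1993] w 0.6459254042959539
[[ 0.3961 -0.058   0.9164]
 [-0.9068  0.1323  0.4004]
 [-0.1445 -0.9895 -0.0002]]
F tool [0.3053 0.1568 0.2425]
[[ 0.0654  0.0656 -0.0043 -0.0743 -0.    ]
 [ 0.0652  0.0655 -0.0058 -0.0743  0.0007]
 [ 0.0658  0.0656  0.0034 -0.0742  0.001 ]] mean pitch -0.0022314586338463478 37 47
```

View pics/p.png

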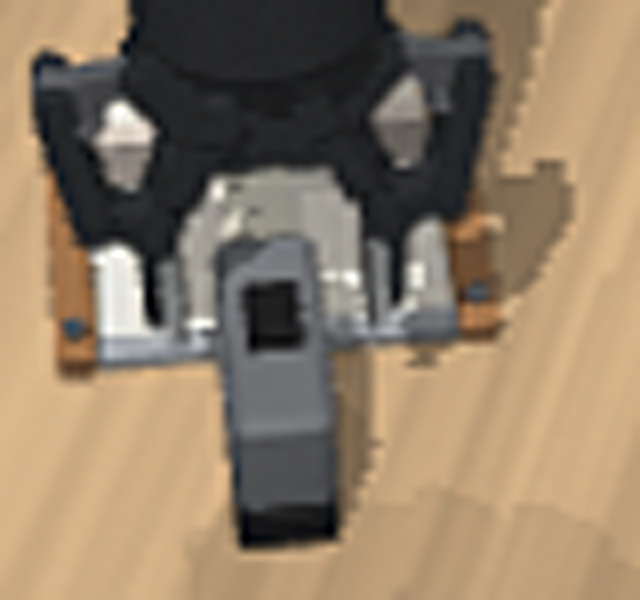

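>>> {"method": "jog_arm", "body": {
  "turn": [
    [0,0,0],
    [0,0,0],
    [0,0,0],
    [0,0,0],
    [0,0,0]
  ],
  "slide": [
    [0,-10,0],
    [0,-20,0],
    [0,-25,0],
    [0,-25,0],
    [0,-10,0]
  ],
  "grip": [65,65,65,65,65]
}}

```text
time: 21.05
tool_pos: [0.604, 0.0253, 0.1394]
tcp_rot: [-1.291, 0.983, -0.794]
wrist_force: [0.1, 0.3, -0.5]
width: 0.651
```

>>> {"method": "jog_arm", "body": {
  "turn": [
    [0,0,-0.073],
    [0,0,-0.072],
    [0,0,0],
    [0,0,0],
    [0,0,0]
  ],
  "slide": [
    [0,0,0],
    [0,0,0],
    [0,0,0],
    [0,0,0],
    [0,0,0]
  ],
  "grip": [20,0,0,0,0]
}}

```text
time: 21.55
tool_pos: [0.6016, 0.0256, 0.1353]
tcp_rot: [-1.376, 0.902, -0.9]
wrist_force: [-1.2, 0.7, -0.2]
width: 0.003
```

```bash
python3 - <<'E'
from tilt import *
st(); import pickle
c=eyes.read_camera("side"); save(c,"q.png",(250,140,340,240),6); pickle.dump(c,open("side7.pkl","wb"))
for d in nets.search_frame("lock_top",c): print(d["conf"],w(c,d["xyz"]))
W=cloud(c); im=c["img"].astype(int)
m=(W[...,2]>.070)&(W[...,2]<.084)&(abs(W[...,0]-.595)<.03)&(abs(W[...,1]-.04)<.03)&(im.sum(2)<160)
print(m.sum(),np.median(W[m],0),W[m].min(0),W[m].max(0))
E
```

```text
t 21.55 pos [0.6016 0.0256 0.1353] F [-1.1674  0.6934 -0.1982] w 0.0028673455697051146
[[ 0.4003 -0.0009  0.9164]
 [-0.9164  0.0009  0.4003]
 [-0.0012 -1.     -0.0005]]
0.51 [0.3543 0.0504 0.0768]
49 [0.5976 0.0414 0.0755] [0.5874 0.0268 0.0704] [0.6071 0.0521 0.0787]
```

View pics/q.png

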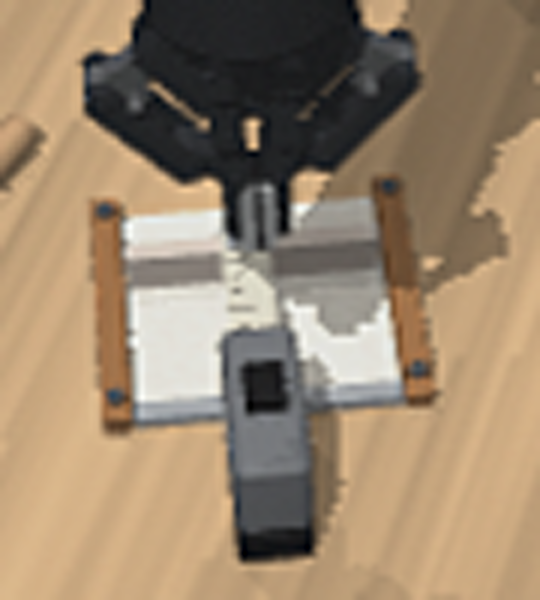

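>>> {"method": "jog_arm", "body": {
  "turn": [
    [0,0,0],
    [0,0,0],
    [0,0,0],
    [0,0,0],
    [0,0,0]
  ],
  "slide": [
    [-14,0,1],
    [0,15,0],
    [0,12,0],
    [0,6,0],
    [0,0,0]
  ],
  "grip": [0,0,0,0,0]
}}

```text
time: 22.15
tool_pos: [0.5953, 0.0389, 0.1001]
tcp_rot: [-1.379, 0.904, -0.898]
wrist_force: [-0.3, 0.5, -0.3]
width: 0.004
```

```bash
python3 - <<'E'
from tilt import *
st()
c=eyes.read_camera("side"); save(c,"r.png",(265,160,335,240),7)
E
```

```text
t 22.15 pos [0.5953 0.0389 0.1001] F [-0.307   0.5033 -0.2803] w 0.0041611874800749505
[[ 0.4005 -0.0041  0.9163]
 [-0.9163 -0.0001  0.4005]
 [-0.0015 -1.     -0.0038]]
```

View pics/r.png

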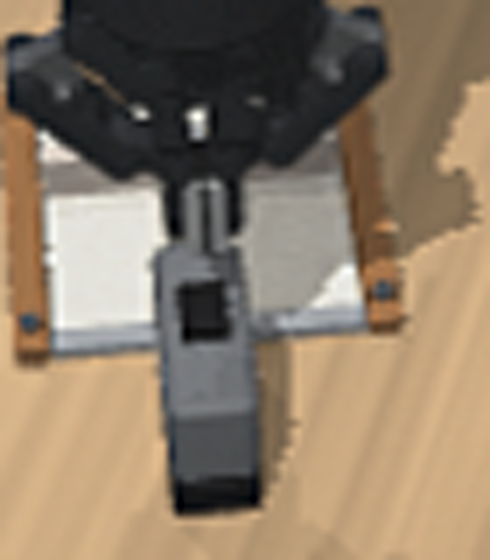

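```bash
python3 - <<'E'
from tilt import *
st()
c=eyes.read_camera("side")
for P in ([.5953,.0389,.083],[.5953,.0389,.10],[.597,.0387,.076],[.5978,.0415,.076]): print(P,(proj(c,np.array(P))[0]-[265,160]+.5)*7)
W=cloud(c)
for v in range(182,214): print(v,(v-160)*7,W[v,294].round(4),c["img"][v,294])
E
```

```text
t 22.2 pos [0.5961 0.0389 0.1012] F [-0.5797  0.4503  0.5266] w 0.0025375719147969055
[[ 0.4004 -0.0024  0.9163]
 [-0.9163 -0.0001  0.4004]
 [-0.0009 -1.     -0.0023]]
[0.5953, 0.0389, 0.083] [210.9834 295.9078]
[0.5953, 0.0389, 0.1] [209.4887 265.3032]
[0.597, 0.0387, 0.076] [207.241  306.7309]
[0.5978, 0.0415, 0.076] [202.5262 312.0877]
182 154 [0.5935 0.0416 0.16  ] [29 31 31]
183 161 [0.5939 0.0407 0.1554] [31 32 34]
184 168 [0.5936 0.042  0.1534] [42 44 45]
185 175 [0.5919 0.0465 0.1553] [75 76 76]
186 182 [0.5908 0.0497 0.1557] [ 99 101 100]
187 189 [0.5911 0.0492 0.1515] [70 71 72]
188 196 [0.5915 0.0484 0.1469] [71 72 72]
189 203 [0.5913 0.0494 0.1446] [71 71 72]
190 210 [0.5914 0.0494 0.1409] [64 65 66]
191 217 [0.5908 0.0511 0.1394] [57 57 58]
192 224 [0.5912 0.0506 0.1351] [52 53 54]
193 231 [0.5914 0.0503 0.131 ] [51 52 52]
194 238 [0.5911 0.0514 0.1286] [46 47 47]
195 245 [0.5915 0.0508 0.1242] [59 60 61]
196 252 [0.6079 0.0089 0.0662] [111 114 118]
197 259 [0.6075 0.0102 0.0639] [109 111 115]
198 266 [0.6064 0.0133 0.0639] [112 115 118]
199 273 [0.6053 0.0168 0.0643] [124 127 131]
200 280 [0.6014 0.0269 0.0736] [44 44 45]
201 287 [0.5991 0.0331 0.0778] [29 28 29]
202 294 [0.5989 0.0342 0.0752] [34 33 33]
203 301 [0.5976 0.0377 0.0759] [34 36 36]
204 308 [0.5963 0.0414 0.0768] [34 34 36]
205 315 [0.5955 0.0438 0.076 ] [36 36 38]
206 322 [0.5954 0.0444 0.0727] [38 37 39]
207 329 [0.5936 0.0495 0.0757] [13 13 14]
208 336 [0.5939 0.049  0.0709] [48 48 50]
209 343 [0.5947 0.0472 0.0644] [124 125 130]
210 350 [0.5929 0.0522 0.0671] [123 126 130]
211 357 [0.5922 0.0543 0.0659] [121 124 127]
212 364 [0.5917 0.0559 0.0641] [120 123 126]
213 371 [0.5905 0.0595 0.065 ] [120 123 127]
```

```bash
python3 - <<'E'
from tilt import *
import pickle
for n,u in (("side6",286),("side1",0),("side7",293)):
    c=pickle.load(open(n+".pkl","rb")); W=cloud(c)
    if n=="side1": continue
    for v in range(170,216,2): print(n,v,W[v,u].round(4),c["img"][v,u])
E
```

```text
side6 170 [0.5965 0.0776 0.2361] [35 35 38]
side6 172 [0.5967 0.0778 0.23  ] [36 37 41]
side6 174 [0.5974 0.0768 0.2224] [39 39 42]
side6 176 [0.5972 0.0782 0.2176] [37 37 40]
side6 178 [0.5979 0.0771 0.2097] [38 38 41]
side6 180 [0.598  0.0778 0.204 ] [37 37 40]
side6 182 [0.5987 0.0769 0.1962] [36 37 38]
side6 184 [0.6056 0.0612 0.1701] [32 34 36]
side6 186 [0.6036 0.0669 0.1701] [38 38 42]
side6 188 [0.6041 0.0664 0.1625] [37 37 40]
side6 190 [0.6046 0.0662 0.1551] [36 36 37]
side6 192 [0.6055 0.0648 0.146 ] [36 37 39]
side6 194 [0.6054 0.066  0.1402] [38 38 41]
side6 196 [0.6058 0.0658 0.1325] [34 35 36]
side6 198 [0.6074 0.063  0.1212] [32 32 35]
side6 200 [0.6073 0.0641 0.1151] [31 31 33]
side6 202 [0.6082 0.0629 0.1057] [84 85 85]
side6 204 [0.6087 0.0626 0.0975] [119 121 121]
side6 206 [0.6092 0.0624 0.0893] [120 122 121]
side6 208 [0.6093 0.063  0.0821] [127 129 129]
side6 210 [0.6083 0.0663 0.0785] [114 121 125]
side6 212 [ 0.6301  0.0166 -0.0002] [185 154 119]
side6 214 [ 0.6286  0.0211 -0.0027] [215 178 134]
side7 170 [0.5987 0.0306 0.1878] [58 59 59]
side7 172 [0.5967 0.
[... 304 characters left out ...]
7 186 [ 0.6353 -0.0578  0.0225] [207 203 185]
side7 188 [ 0.6333 -0.0517  0.0215] [219 217 199]
side7 190 [ 0.6301 -0.0429  0.0241] [218 216 199]
side7 192 [ 0.628  -0.0368  0.0233] [221 218 201]
side7 194 [ 0.6252 -0.029   0.0248] [176 172 160]
side7 196 [0.6114 0.0071 0.0628] [116 118 123]
side7 198 [0.6082 0.0159 0.0663] [121 124 128]
side7 200 [0.6035 0.0284 0.0746] [62 63 65]
side7 202 [0.6009 0.0357 0.0762] [32 33 33]
side7 204 [0.599  0.0414 0.0757] [33 33 33]
side7 206 [0.5973 0.0464 0.0745] [35 34 35]
side7 208 [0.5968 0.0485 0.0692] [46 47 49]
side7 210 [0.5957 0.052  0.0658] [115 118 122]
side7 212 [0.5933 0.0586 0.0668] [120 122 125]
side7 214 [0.5913 0.0645 0.0668] [120 122 125]
```

>>> {"method": "jog_arm", "body": {
  "turn": [
    [0,0,0],
    [0,0,0],
    [0,0,0]
  ],
  "slide": [
    [1,2,0],
    [0,2,0],
    [0,0,0]
  ],
  "grip": [0,0,0]
}}

```text
time: 22.55
tool_pos: [0.5975, 0.038, 0.0987]
tcp_rot: [-1.376, 0.901, -0.901]
wrist_force: [-0.3, 1.2, -0.3]
width: -0.0
```

>>> {"method": "jog_arm", "body": {
  "turn": [
    [0,0,0],
    [0,0,0],
    [0,0,0]
  ],
  "slide": [
    [0,1,0],
    [0,1,0],
    [0,0,0]
  ],
  "grip": [0,0,0]
}}

```text
time: 22.85
tool_pos: [0.5973, 0.0381, 0.0965]
tcp_rot: [-1.377, 0.901, -0.9]
wrist_force: [0.7, -0.0, 0.5]
width: -0.003
```

>>> {"method": "jog_arm", "body": {
  "turn": [
    [0,0,0],
    [0,0,0],
    [0,0,0]
  ],
  "slide": [
    [0,1,0],
    [0,1,0],
    [0,0,0]
  ],
  "grip": [0,0,0]
}}

```text
time: 23.15
tool_pos: [0.5973, 0.0381, 0.0944]
tcp_rot: [-1.377, 0.901, -0.9]
wrist_force: [1.1, 0.1, -0.3]
width: 0.001
```

```bash
python3 - <<'E'
from tilt import *
st()
c=eyes.read_camera("side"); save(c,"s.png",(265,160,335,240),7)
c=eyes.read_camera("top"); save(c,"s2.png",(260,130,400,235),5)
E
```

```text
t 23.15 pos [0.5973 0.0381 0.0944] F [ 1.1169  0.0705 -0.3465] w 0.0010509496535810342
[[ 0.4005 -0.0003  0.9163]
 [-0.9163 -0.      0.4005]
 [-0.0001 -1.     -0.0003]]
```

View pics/s.png

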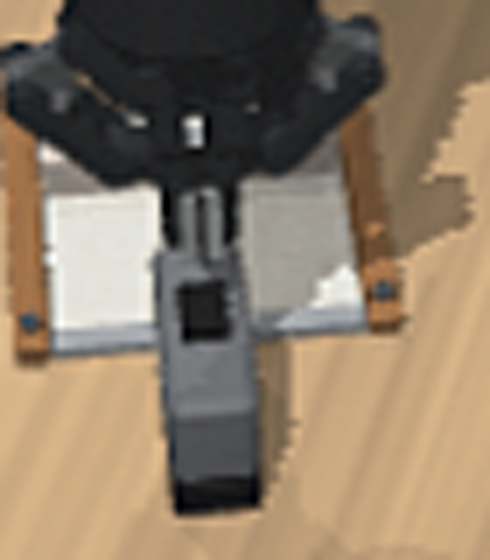

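>>> {"method": "jog_arm", "body": {
  "turn": [
    [0,0,0],
    [0,0,0],
    [0,0,0]
  ],
  "slide": [
    [0,1,0],
    [0,1,0],
    [0,0,0]
  ],
  "grip": [0,0,0]
}}

```text
time: 23.55
tool_pos: [0.5972, 0.0381, 0.0924]
tcp_rot: [-1.377, 0.901, -0.9]
wrist_force: [0.5, -0.2, 0.3]
width: -0.005
```

>>> {"method": "jog_arm", "body": {
  "turn": [
    [0,0,0],
    [0,0,0],
    [0,0,0]
  ],
  "slide": [
    [0,1,0],
    [0,1,0],
    [0,0,0]
  ],
  "grip": [0,0,0]
}}

```text
time: 23.85
tool_pos: [0.5973, 0.0381, 0.0904]
tcp_rot: [-1.377, 0.901, -0.9]
wrist_force: [-0.6, 0.1, -0.9]
width: 0.001
```

>>> {"method": "jog_arm", "body": {
  "turn": [
    [0,0,0],
    [0,0,0],
    [0,0,0]
  ],
  "slide": [
    [0,1,0],
    [0,1,0],
    [0,0,0]
  ],
  "grip": [0,0,0]
}}

```text
time: 24.15
tool_pos: [0.5973, 0.0381, 0.0884]
tcp_rot: [-1.377, 0.901, -0.9]
wrist_force: [-0.4, 0.6, -0.5]
width: -0.0
```

```bash
python3 - <<'E'
from tilt import *
s=st(); r=R.from_rotvec(s["tcp_rot"]).as_matrix(); p=np.array(s["tool_pos"])
import pickle
for n in ("side","top"):
    c=eyes.read_camera(n); pickle.dump(c,open(n+"8.pkl","wb")); W=cloud(c); L=(W-p)@r
    m=(abs(L[...,2])<.012)&(abs(L[...,0])<.06)&(L[...,1]<.02)&(L[...,1]>-.13)&(c["depth"]>0)
    P=L[m]*1000; vv,uu=np.nonzero(m)
    o=np.argsort(vv)
    last=None
    for i in o:
        if abs(P[i,2])<5 and vv[i]!=last: print(n,uu[i],vv[i],P[i].round(0)); last=vv[i]
E
```

```text
t 24.15 pos [0.5973 0.0381 0.0884] F [-0.4411  0.5865 -0.5197] w -0.0002401288008653989
[[ 0.4004 -0.0003  0.9163]
 [-0.9163  0.      0.4004]
 [-0.0001 -1.     -0.0003]]
side 291 171 [ -11. -116.    4.]
side 291 172 [ -12. -114.    4.]
side 291 173 [ -11. -110.    4.]
side 291 174 [ -10. -105.    4.]
side 291 175 [ -12. -104.    4.]
side 291 176 [ -9. -98.   4.]
side 291 177 [-12. -98.   4.]
side 291 178 [-10. -92.   5.]
side 291 179 [ -7. -86.   5.]
side 294 180 [  5. -67.  -3.]
side 294 181 [  5. -65.  -3.]
side 292 182 [  3. -63.   2.]
side 292 183 [ -1. -65.   3.]
side 292 184 [-11. -73.   3.]
side 292 185 [-14. -72.   3.]
side 292 186 [-13. -68.   3.]
side 292 187 [-12. -63.   3.]
side 292 188 [-13. -60.   4.]
side 292 189 [ -9. -52.   4.]
side 292 190 [-13. -54.   4.]
side 292 191 [-11. -48.   4.]
side 292 192 [-12. -45.   4.]
side 292 193 [-15. -45.   4.]
side 292 194 [-11. -37.   4.]
side 292 195 [-12. -34.   4.]
side 292 196 [-12. -30.   5.]
side 292 197 [-11. -25.   5.]
side 292 198 [-12. -22.   5.]
side 292 200 [12. 14.  4.]
side 292 201 [ 9. 14.  5.]
side 292 202 [ 5. 13.  5.]
side 293 203 [ 2. 14.  3.]
side 293 204 [-1. 14.  3.]
side 293 205 [-2. 17.  3.]
side 293 206 [-7. 14.  3.]
side 293 207 [-9. 16.  4.]
side 293 208 [-10.  19.   4.]
side 295 210 [-16.  19.  -1.]
top 314 188 [31. 19. -5.]
```

>>> {"method": "jog_arm", "body": {
  "turn": [
    [0,0,0],
    [0,0,0],
    [0,0,0]
  ],
  "slide": [
    [0,1,0],
    [0,1,0],
    [0,0,0]
  ],
  "grip": [0,0,0]
}}

```text
time: 24.55
tool_pos: [0.5972, 0.0381, 0.0864]
tcp_rot: [-1.377, 0.901, -0.9]
wrist_force: [-0.4, 0.3, -0.7]
width: -0.003
```

>>> {"method": "jog_arm", "body": {
  "turn": [
    [0,0,0],
    [0,0,0],
    [0,0,0]
  ],
  "slide": [
    [0,1,0],
    [0,1,0],
    [0,0,0]
  ],
  "grip": [0,0,0]
}}

```text
time: 24.85
tool_pos: [0.5973, 0.0381, 0.0844]
tcp_rot: [-1.377, 0.901, -0.9]
wrist_force: [-0.7, -0.2, -0.2]
width: 0.001
```

```bash
cat > gap.py <<'E'
from tilt import *
def gap(nm=None):
    s=st(); r=R.from_rotvec(s["tcp_rot"]).as_matrix(); p=np.array(s["tool_pos"])
    c=eyes.read_camera("side"); W=cloud(c); L=(W-p)@r
    m=(abs(L[...,2]-2)>0)&(abs(L[...,2])<.008)&(c["depth"]>0)
    t=m&(L[...,0]>-.018)&(L[...,0]<-.008)&(L[...,1]>-.06)&(L[...,1]<.01)&(W[...,2]>.080)
    b=m&(c["img"].sum(2)<150)&(W[...,2]<.079)&(W[...,2]>.062)&(abs(L[...,0])<.008)
    print("tip z",np.sort(W[t][:,2])[:6],"button z med",np.median(W[b][:,2]) if b.any() else None,b.sum())
    if nm: save(c,nm,(265,160,335,240),7)
E
python3 -c "
from gap import *
gap('t.png')"
```

```text
t 24.85 pos [0.5973 0.0381 0.0844] F [-0.6791 -0.2119 -0.2494] w 0.0010531099799461045
[[ 0.4005 -0.0004  0.9163]
 [-0.9163 -0.      0.4005]
 [-0.0001 -1.     -0.0003]]
tip z [0.1055 0.1061 0.1068 0.1069 0.1086 0.1094] button z med 0.07564558546915218 30
```

View pics/t.png

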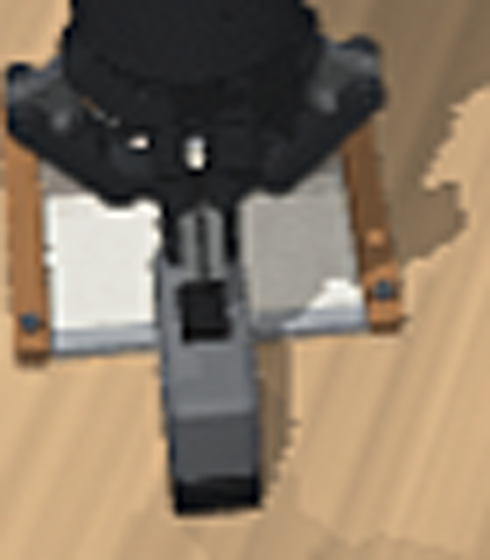

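>>> {"method": "jog_arm", "body": {
  "turn": [
    [0,0,0],
    [0,0,0],
    [0,0,0]
  ],
  "slide": [
    [0,2,0],
    [0,1,0],
    [0,0,0]
  ],
  "grip": [0,0,0]
}}

```text
time: 25.2
tool_pos: [0.5972, 0.0381, 0.0813]
tcp_rot: [-1.377, 0.901, -0.9]
wrist_force: [0.2, -0.9, 0.1]
width: 0.001
```

>>> {"method": "jog_arm", "body": {
  "turn": [
    [0,0,0],
    [0,0,0],
    [0,0,0]
  ],
  "slide": [
    [0,2,0],
    [0,1,0],
    [0,0,0]
  ],
  "grip": [0,0,0]
}}

```text
time: 25.5
tool_pos: [0.5972, 0.0381, 0.0783]
tcp_rot: [-1.377, 0.901, -0.9]
wrist_force: [-0.4, -0.3, 0.3]
width: -0.001
```

>>> {"method": "jog_arm", "body": {
  "turn": [
    [0,0,0],
    [0,0,0],
    [0,0,0]
  ],
  "slide": [
    [0,2,0],
    [0,1,0],
    [0,0,0]
  ],
  "grip": [0,0,0]
}}

```text
time: 25.8
tool_pos: [0.5972, 0.0381, 0.0753]
tcp_rot: [-1.377, 0.901, -0.9]
wrist_force: [0.6, 0.3, -0.4]
width: -0.002
```

```bash
python3 -c "
from gap import *
gap('u.png')"
```

```text
t 25.8 pos [0.5972 0.0381 0.0753] F [ 0.5775  0.3355 -0.4301] w -0.002156152396752726
[[ 0.4004 -0.0004  0.9163]
 [-0.9163 -0.      0.4004]
 [-0.0002 -1.     -0.0004]]
tip z [0.0967 0.0978 0.0979 0.0983 0.0992 0.0997] button z med 0.0749403785611572 27
```

View pics/u.png

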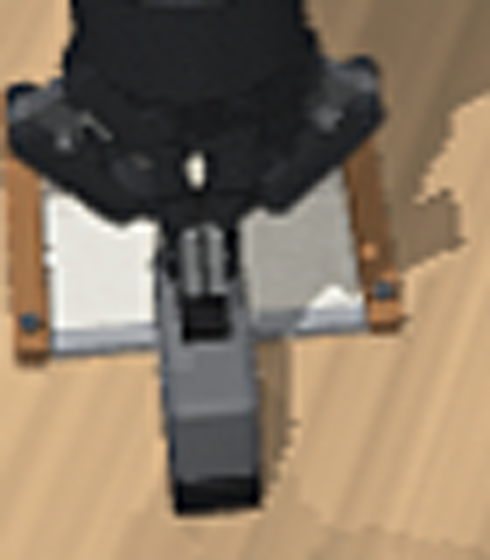

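>>> {"method": "jog_arm", "body": {
  "turn": [
    [0,0,0],
    [0,0,0],
    [0,0,0]
  ],
  "slide": [
    [0,2,0],
    [0,1,0],
    [0,0,0]
  ],
  "grip": [0,0,0]
}}

```text
time: 26.15
tool_pos: [0.5972, 0.0381, 0.0723]
tcp_rot: [-1.377, 0.901, -0.9]
wrist_force: [0.4, 0.3, -0.1]
width: 0.001
```

>>> {"method": "jog_arm", "body": {
  "turn": [
    [0,0,0],
    [0,0,0],
    [0,0,0]
  ],
  "slide": [
    [0,2,0],
    [0,1,0],
    [0,0,0]
  ],
  "grip": [0,0,0]
}}

```text
time: 26.45
tool_pos: [0.5972, 0.0381, 0.0693]
tcp_rot: [-1.377, 0.901, -0.9]
wrist_force: [0.4, 0.5, 0.5]
width: 0.001
```

>>> {"method": "jog_arm", "body": {
  "turn": [
    [0,0,0],
    [0,0,0],
    [0,0,0]
  ],
  "slide": [
    [0,2,0],
    [0,1,0],
    [0,0,0]
  ],
  "grip": [0,0,0]
}}

```text
time: 26.75
tool_pos: [0.5972, 0.0381, 0.0663]
tcp_rot: [-1.377, 0.901, -0.9]
wrist_force: [0.4, -0.0, -0.1]
width: 0.002
```

>>> {"method": "jog_arm", "body": {
  "turn": [
    [0,0,0],
    [0,0,0],
    [0,0,0]
  ],
  "slide": [
    [0,2,0],
    [0,1,0],
    [0,0,0]
  ],
  "grip": [0,0,0]
}}

```text
time: 27.05
tool_pos: [0.5972, 0.0381, 0.0633]
tcp_rot: [-1.377, 0.901, -0.9]
wrist_force: [0.5, 0.4, -1.0]
width: 0.004
```

```bash
python3 -c "
from gap import *
gap('v.png')"
```

```text
t 27.05 pos [0.5972 0.0381 0.0633] F [ 0.5192  0.368  -1.0309] w 0.0038246679044332487
[[ 0.4004 -0.0005  0.9163]
 [-0.9163 -0.      0.4004]
 [-0.0002 -1.     -0.0004]]
tip z [0.0822 0.0845 0.0856 0.087  0.0879 0.0879] button z med 0.07573401898786619 4
```

View pics/v.png

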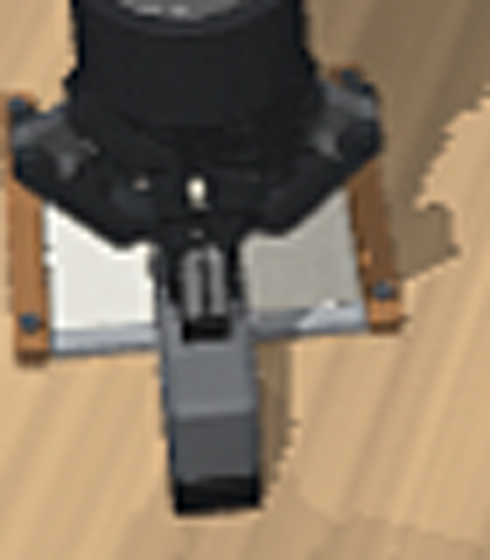

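>>> {"method": "jog_arm", "body": {
  "turn": [
    [0,0,0],
    [0,0,0],
    [0,0,0]
  ],
  "slide": [
    [0,1,0],
    [0,1,0],
    [0,0,0]
  ],
  "grip": [0,0,0]
}}

```text
time: 27.4
tool_pos: [0.5973, 0.0381, 0.0614]
tcp_rot: [-1.377, 0.901, -0.9]
wrist_force: [-0.1, -0.6, -0.3]
width: 0.003
```

>>> {"method": "jog_arm", "body": {
  "turn": [
    [0,0,0],
    [0,0,0],
    [0,0,0]
  ],
  "slide": [
    [0,1,0],
    [0,1,0],
    [0,0,0]
  ],
  "grip": [0,0,0]
}}

```text
time: 27.7
tool_pos: [0.5973, 0.0381, 0.0594]
tcp_rot: [-1.377, 0.901, -0.9]
wrist_force: [-0.0, -0.2, -0.1]
width: 0.003
```

>>> {"method": "jog_arm", "body": {
  "turn": [
    [0,0,0],
    [0,0,0],
    [0,0,0]
  ],
  "slide": [
    [0,1,0],
    [0,1,0],
    [0,0,0]
  ],
  "grip": [0,0,0]
}}

```text
time: 28.0
tool_pos: [0.5976, 0.0382, 0.0581]
tcp_rot: [-1.376, 0.9, -0.901]
wrist_force: [-1.9, 1.0, 4.5]
width: -0.0
```

>>> {"method": "jog_arm", "body": {
  "turn": [
    [0,0,0],
    [0,0,0],
    [0,0,0]
  ],
  "slide": [
    [0,1,0],
    [0,1,0],
    [0,0,0]
  ],
  "grip": [0,0,0]
}}

```text
time: 28.3
tool_pos: [0.5976, 0.0383, 0.0559]
tcp_rot: [-1.376, 0.9, -0.901]
wrist_force: [-0.9, 0.3, 4.9]
width: 0.003
```

>>> {"method": "jog_arm", "body": {
  "turn": [
    [0,0,0],
    [0,0,0],
    [0,0,0]
  ],
  "slide": [
    [0,1,0],
    [0,1,0],
    [0,0,0]
  ],
  "grip": [0,0,0]
}}

```text
time: 28.6
tool_pos: [0.5976, 0.0382, 0.0538]
tcp_rot: [-1.376, 0.9, -0.901]
wrist_force: [-1.2, 1.0, 4.8]
width: 0.0
```

>>> {"method": "jog_arm", "body": {
  "turn": [
    [0,0,0],
    [0,0,0],
    [0,0,0]
  ],
  "slide": [
    [0,1,0],
    [0,0,0],
    [0,0,0]
  ],
  "grip": [0,0,0]
}}

```text
time: 28.9
tool_pos: [0.5974, 0.0384, 0.0529]
tcp_rot: [-1.376, 0.901, -0.9]
wrist_force: [-1.0, 2.4, 4.8]
width: -0.002
```

>>> {"method": "jog_arm", "body": {
  "turn": [
    [0,0,0],
    [0,0,0]
  ],
  "slide": [
    [0,0.5,0],
    [0,0,0]
  ],
  "grip": [0,0]
}}

```text
time: 29.1
tool_pos: [0.5975, 0.0384, 0.0528]
tcp_rot: [-1.376, 0.901, -0.9]
wrist_force: [-2.3, 1.5, 7.8]
width: 0.002
```

>>> {"method": "jog_arm", "body": {
  "turn": [
    [0,0,0],
    [0,0,0]
  ],
  "slide": [
    [0,0.8,0],
    [0,0,0]
  ],
  "grip": [0,0]
}}

```text
time: 29.3
tool_pos: [0.5976, 0.0384, 0.0524]
tcp_rot: [-1.376, 0.901, -0.901]
wrist_force: [-4.2, 2.3, 11.1]
width: -0.001
```

Bottomed (11 N, travel about 6 mm). I'll withdraw straight up and check.

>>> {"method": "jog_arm", "body": {
  "turn": [
    [0,0,0],
    [0,0,0],
    [0,0,0],
    [0,0,0],
    [0,0,0]
  ],
  "slide": [
    [0,-2,0],
    [0,-6,0],
    [0,-20,0],
    [0,-35,0],
    [0,-35,0]
  ],
  "grip": [0,0,0,0,0]
}}

```text
time: 29.8
tool_pos: [0.5964, 0.0378, 0.149]
tcp_rot: [-1.378, 0.903, -0.899]
wrist_force: [0.3, -0.6, 0.2]
width: -0.001
```

>>> {"method": "jog_arm", "body": {
  "turn": [
    [0,0,0],
    [0,0,0],
    [0,0,0],
    [0,0,0]
  ],
  "slide": [
    [0,-40,0],
    [0,-40,0],
    [0,-20,0],
    [0,0,0]
  ],
  "grip": [0,0,0,0]
}}

```text
time: 30.2
tool_pos: [0.6001, 0.0379, 0.254]
tcp_rot: [-1.372, 0.894, -0.906]
wrist_force: [0.7, 0.5, 0.1]
width: 0.0
```

```bash
python3 - <<'E'
from tilt import *
c=tilt(.008)
save(c,"w.png",(250,150,340,240),6)
W=cloud(c); im=c["img"].astype(int)
m=(W[...,2]>.062)&(W[...,2]<.084)&(abs(W[...,0]-.597)<.012)&(abs(W[...,1]-.040)<.010)&(im.sum(2)<160)
print(m.sum(),np.median(W[m],0))
fr=np.array([.6096,.0048]);a=-1.1586; ex=np.array([np.cos(a),np.sin(a)]);ey=np.array([-ex[1],ex[0]])
X=(W[...,:2]-fr)@ex; Y=(W[...,:2]-fr)@ey
t=(W[...,2]>.055)&(W[...,2]<.069)&(X>-.08)&(X<.01)&(abs(Y)<.03)
for lo in (-.07,-.05,-.02):
    k=t&(X>lo)&(X<lo+.012); print(lo,Y[k].min(),Y[k].max(),Y[k].mean())
E
```

```text
t 30.2 pos [0.6001 0.0379 0.254 ] F [0.6526 0.5491 0.1156] w 0.00031200780701732644
[[ 0.4003  0.0083  0.9163]
 [-0.9164 -0.0001  0.4003]
 [ 0.0035 -1.      0.0076]]
F tool [-0.2415 -0.1102  0.8187]
[[ 0.0659  0.0659  0.0002 -0.0744  0.0001]
 [ 0.0654  0.0654 -0.0003 -0.0746  0.0003]
 [ 0.065   0.0656 -0.0127 -0.0746  0.0005]] mean pitch -0.004236621777880392 50 45
39 [0.5984 0.0408 0.0694]
-0.07 -0.014333659705241815 0.017524545252012375 0.0017882357824682328
-0.05 -0.014576157349851682 0.018654706154961814 0.002796271897885611
-0.02 -0.013852089745185574 0.019160786905080454 0.002460196879874295
```

View pics/w.png

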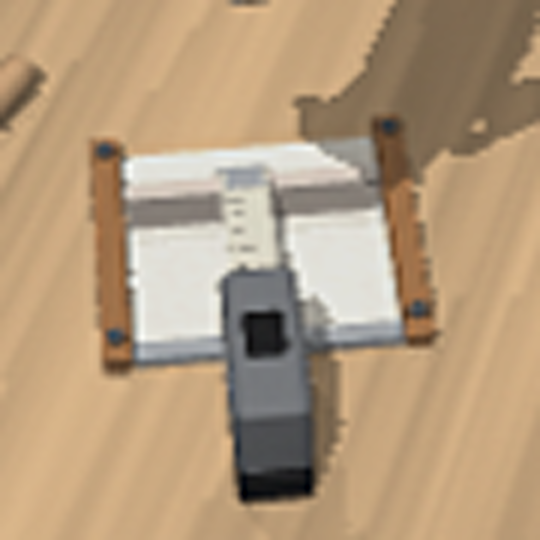

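```bash
python3 -c "
from workcell import bot
print(bot.finish_job())"
```

```text
the job is handed in; nothing more can be done
None
```

I hooked the tape over the far bar, drew it out, eased it against the strip, let go, locked it and handed the job in at about 30 s; no verdict came back.

**What I did**
- I took the tape farthest from the base and hooked its lip over the plaster bar. The pull on the wrist came on at about 4 N.
- I backed the case off until its front was roughly 8–10 mm outside the strip and lowered it. The spring had tipped it about 3–4° nose-up, so I levelled it on the bench before going on.
- I eased it forward until it stopped on the strip, opened the fingers slowly, and it did not move.
- I then pressed the lock button with the shut fingers. It moved at about 5 N and bottomed at 11 N.

**Last checks, from the side camera's depth**
- **Case position:** its centre is at frame x about −34 mm and y about +2 mm. It is level to within about 0.5° and looks square to the frame. It did not move between letting go and after the press.
- **Lock button:** its top is at 69–70 mm, against 75.5 mm before the press, so it is right down.
- **Lip:** it shows in the picture beyond the bar.
- **Blade:** I put the draw at about 43–45 mm, worked out from the positions rather than measured directly.
- **Robot:** the gripper is well clear and the wrist force is about zero.

**What disagreed**
- **Fingertips:** the shut tips met the button with the TCP at z = 58.6 mm, about 17 mm below the button top. The description puts the tips 17 mm ahead of the TCP instead. I therefore came down in small steps, watching the force and the depth image.
- **Cameras:** the two cameras placed the frame about 5 mm apart along y, so I used the mean and relied on touch at the bar and strip.
- **Other things on the bench:** I saw no contact with any of them, but I did not measure their positions again at the end.

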